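Lock the battery hatch of the work light with the screwdriver

TASK

The battery hatch of the grey work light is shut but not locked. Take the green screwdriver out of its wooden stand, feel its blade into the slot of the spring-loaded lock screw, press the screw in gently and keep it pressed while turning it clockwise until it has passed the catch and springs up locked; then put the screwdriver back upright into its hole in the stand. Never push hard on the light, and leave the other things on the bench alone.

Things in the scene. Friction and masses are not known exactly. Their poses are not given: they have to be found in the camera images.
- work_light: Grey work light, 130 x 100 x 60 mm, black corner bumpers, blue band, lying on its lens with its back up; fixed to the bench by its non-slip feet. Origin at the centre of its underside, z up; x along its 130 mm side.
- lock_mouth (a point): Centre of the lock's round mouth on top of the work light, level with its back (60 mm above the bench), in a bright ring; x as the light's x, z up. The mouth is 26 mm wide and narrows as a cone over 8 mm to an upright bore of 14 mm, which guides the shank. The brass head of the lock screw fills the bore 20 mm down, give or take 4 mm, which is not measured.
- lock_head (a point): Nominal middle of the screw head's top, 20 mm below lock_mouth; fixed to the light, it does not show the true height or slot angle. The head's slot is 4.2 mm wide, 4 mm deep, open at both ends; at the start it lies along the light's x, give or take 0.4 rad: find it by feel. A misaligned blade rests on the head and drops in 4 mm once within about 0.15 rad.
- lock_press (a joint): How far the lock screw is pressed in, m: 0 up, 0.005 at its hard stop. A spring pushes it up with 5 N at 0 and 9.5 N at 0.005. The catch lets the screw turn only while it is pressed in by more than 0.0025.
- lock_turn (a joint): Turn of the lock screw, rad, growing clockwise as seen from above: 0 open (start), hard stop at 1.9. Unless pressed, a catch blocks it from about 0.15. Past 0.97 it is clear of the catch and springs up when let go: locked; 1.1 to 1.5 is a good place to stop. Friction 0.05 N m, more than a blade only rubbing on the head overcomes.
- driver_handle (a point): Centre of the green handle of the screwdriver (62 mm long, hexagonal, 24 mm across its flats, with a 32 mm black guard 6 mm thick below it). z points from the tip up the handle; the blade's 12 mm width lies along x. The six flats face +x, -x and the directions 60 degrees on from these each way, so it can be gripped with the fingers closing along x or along lines 60 degrees to either side of x.
- driver_tip (a point): Middle of the blade's end, 106 mm below the handle's centre. The blade is 12 mm wide (x), 2.4 mm thick (y), 8 mm long; above it a round shank of 12 mm diameter reaches up to the guard, whose underside is 70 mm above the tip. At the start the guard rests on the stand's top, the screwdriver upright.
- stand_hole0 (a point): Mouth of the screwdriver's hole on top of the wooden stand (fixed block, 70 x 90 x 72 mm high; the mouth is 72 mm above the bench), an 18 mm square, right through. z up.
- air_coupler: Small pale brass air coupler lying down, 23 x 56 x 23 mm, loose; bystander.
- bulb_box: Small white and green carton, 56 x 90 x 46 mm, loose; bystander.
- spanner_13: Steel spanner lying flat, 28 x 189 x 6 mm, loose; bystander.
- sanding_block: Brown sanding block, 63 x 112 x 35 mm, loose; bystander.
- driver: The screwdriver, 140 mm long, about 150 g; its origin is the blade's tip (as point driver_tip), its axes those of point driver_handle.
There are look-alikes about, which are no part of the job. Of the things shaped like the driver, the green one is meant.

How it is judged:
By the outcome, as a careful person would: the job done as asked, in the order asked, and still so for the second after the job is handed in, with the robot touching nothing.
It also fails if it takes over 72 s, if anything falls off the work surface, if the arm or the gripper's body presses on something with over 40 N, if the wrist force passes 120 N, or if a joint passes its speed limit or range.

ROBOT

A 7-joint arm with a two-finger parallel gripper is mounted at the origin on a cart in front of the work surface, level with it; the furniture and walls round the work are solid. World frame = base frame: x ahead of the robot, y to its left, z up, the work surface at z = 0. Lengths are in mm, angles in rad, forces in N, time in s.
With the tool pointing down it reaches from about 400 to 875 mm from the base axis. Payload 4.4 kg.
Tool frame: the origin (TCP) lies between the finger pads; the fingertips stand 11 mm ahead of it and the grasp point (between the pads) lies 8 mm behind it (manip.nose_length is the distance from the TCP to the fingertips, in mm); z points along the fingers, y is the direction in which the jaws open and shut (so a half turn about z gives the same grasp; the last joint's range is limited). The gripper opens to 85 mm and grips with 20 to 120 N. Pads are 22 mm wide; open, the fingers measure 114 mm over their backs; the gripper's body (76 mm by 85 mm) begins 54 mm behind the grasp point. The pads swing forward as they close: fully open they stand 13 mm farther back than shut.
Start: joints at [-1.294, 0.628, 0.038, 1.517, -0.027, 0.996, -0.02], TCP at [218.459, 612.204, 242.313] pointing down, gripper open.
Joint ranges: [-3.06, 3.06], [-0.37, 2.12], [-1.25, 1.32], [0.18, 2.47], [-1.1, 4.24], [0.23, 1.98], [-2.94, 2.94]. Speed limits (rad/s): [2.57, 2.57, 3.14, 3.14, 3.14, 3.14, 3.14].

INTERFACE

Orientations are given as a unit quaternion [w, x, y, z].
In Python, from station import telemetry, eyes, manip gives the robot as it stands.
- The arm moves only by the tool step_arm, never from a script. Its argument "plan" is a list of rows, each an object of numbers: "tx", "ty", "tz": the shift along the tool's x, y, z in m; "rx", "ry", "rz": the turn, a rotation vector about the tool's x, y, z in rad; "gripper": the closure in counts, from 0 (fully open) to 255 (shut). A call has exactly 10 rows; each row shifts and turns the commanded pose from where the row before left it, along the tool's axes as they then stand; what a row does not reach is not made up. A row lasts 1/10 s, in which the tool goes at most 50 mm and 8.59 degrees, less where a joint would pass 70% of its speed; a pose out of reach is approached as far as the arm can. A call with a gripper value outside its range is refused whole. The fingers move at their own pace and stop on an object; the grip force is fixed at half the most. Time passes only in rows, so rows that do not move let the fingers close, or fill a call up. It gives the time, the measured TCP pose, the force and the opening at its end, in the units of the state.
- telemetry.get_obs(): the state, without advancing time (a new reading comes with each control period).
- eyes.get_image(name): name is "scene" or "top" or "wrist"; returns a dict with "pixels" (400x640x3 uint8, blue, green, red), "fx", "fy", "cx", "cy" (pixels), "D" ([k1, k2, p1, p2, k3] as OpenCV has them; the pictures are not rectified), "position" and "attitude" of the camera in the world. Camera axes: x right, y up, looking along -z (the intrinsics and any distortion apply to the point x, -y, -z); pixel columns grow to the right and rows downward; lengths in mm; the calibration is good to about 2 mm. A picture is of the moment at which its call begins. There is no depth.
- manip.hand_in(): hands the job in, once; it reports no verdict.
The state is a dict: "clock": time; "joints": joint angles; "qvel": joint speeds; "joint_efforts": joint torques, N m; "ee_pos": TCP position; "ee_rot": TCP orientation; "force": force on the tool from outside, world axes, zero at the start; "ft_torque": the same for the moment, N m; "opening": finger opening in mm.
Only numpy, scipy, OpenCV 4.12 (cv2) and the standard library are available. Lean on these libraries where they do the work, as an engineer would, in place of code of your own. Each camera call takes 0.05 s, during which the arm holds its last target.

## Working session

There is one attempt and no reset: what is moved stays moved. The work goes in short steps, Python scripts to look and compute and a tool call to move; the robot and the scene stay as the last step left them, time stands still between calls to the robot, and variables do not carry over. Pictures are saved under pics/ and viewed, and the job is handed in when it is done.

Besides the shell and the picture viewer there is one more tool, called after ">>>" as name(argument=value, ...) on one line, values as JSON. step_arm: Moves the arm, as the interface text tells. Its arguments: {"type":"object","properties":{"plan":{"type":"array","items":{"type":"object","properties":{"tx":{"type":"number"},"ty":{"type":"number"},"tz":{"type":"number"},"rx":{"type":"number"},"ry":{"type":"number"},"rz":{"type":"number"},"gripper":{"type":"number"}}}}},"required":["plan"]}

```bash
mkdir -p pics; ls
python3 - <<'E'
from station import telemetry, eyes, manip
import cv2,json
print(telemetry.get_obs())
for n in ["scene","top","wrist"]:
    im=eyes.get_image(n); cv2.imwrite(f"pics/{n}0.png",im["pixels"])
    print(n,{k:v for k,v in im.items() if k!="pixels"})
E
```

```text
pics
{'clock': 0.0, 'joints': array([-1.29381519,  0.62934761,  0.03844221,  1.5184064 , -0.02697956,
        0.99632833, -0.0200352 ]), 'qvel': array([ 6.59631258e-05, -1.63667949e-03, -6.50107310e-04,  6.15181670e-04,
        3.13555040e-04, -1.52912225e-03, -3.54474904e-04]), 'joint_efforts': array([-7.54182065e-05, -5.63405299e+01,  1.22660749e+00, -1.93441916e+01,
        1.12560054e-02,  1.02124279e-02,  2.61059296e-05]), 'ee_pos': array([218.23565756, 611.59405352, 241.3758673 ]), 'ee_rot': array([-1.46158235e-04,  1.70565019e-01,  9.85345930e-01, -9.74917439e-04]), 'force': array([ 0.34278158, -0.51498537, -0.83811033]), 'ft_torque': array([-0.021668  , -0.00721344, -0.00993668]), 'opening': 85.21259522511181}
scene {'fx': 426.4788944349011, 'fy': 426.4788944349011, 'cx': 316.7573116974748, 'cy': 200.91790722967704, 'D': array([-0.07541683,  0.        ,  0.        ,  0.        ,  0.        ]), 'position': array([ -28.37128233, -718.34472213,  987.19838761]), 'attitude': array([ 0.86721495,  0.34580748, -0.13973176, -0.32989461])}
top {'fx': 460.95860451358146, 'fy': 460.95860451358146, 'cx': 321.81794336184987, 'cy': 200.20635810786624, 'D': array([-0.10692202,  0.        ,  0.        ,  0.        ,  0.        ]), 'position': array([ -68.83996973, -364.85701102, 1482.84622342]), 'attitude': array([ 0.82573123,  0.18573389, -0.12134665, -0.51859989])}
wrist {'fx': 332.7526509676578, 'fy': 332.7526509676578, 'cx': 325.6378165700769, 'cy': 195.47888583085745, 'D': array([-0.04102626,  0.        ,  0.        ,  0.        ,  0.        ]), 'position': array([152.36934669, 634.53770602, 372.05628223]), 'attitude': array([ 0.80946759, -0.114856  , -0.08015811,  0.57021487])}
```

View pics/scene0.png

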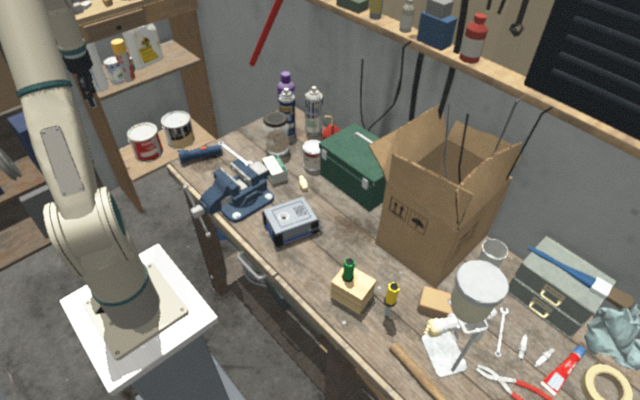

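View pics/top0.png

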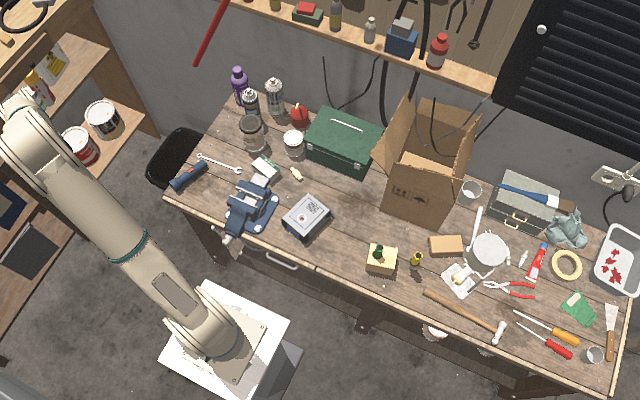

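View pics/wrist0.png

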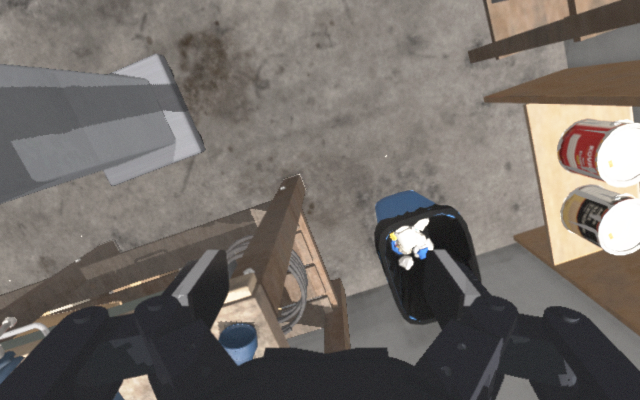

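```bash
cat > h.py <<'E'
import numpy as np, cv2
from scipy.spatial.transform import Rotation as R
from station import telemetry, eyes, manip
def rot(q): return R.from_quat([q[1],q[2],q[3],q[0]])
def K(c): return np.array([[c["fx"],0,c["cx"]],[0,c["fy"],c["cy"]],[0,0,1.]])
def ray(c,uv):
    p=cv2.undistortPoints(np.array([[uv]],float),K(c),c["D"])[0,0]
    d=rot(c["attitude"]).apply([p[0],-p[1],-1.]); return c["position"],d
def onz(c,uv,z):
    o,d=ray(c,uv); return o+d*(z-o[2])/d[2]
def proj(c,P):
    q=rot(c["attitude"]).inv().apply(np.atleast_2d(P)-c["position"]); q=q*[1,-1,-1]
    return cv2.projectPoints(q,np.zeros(3),np.zeros(3),K(c),c["D"])[0][:,0]
def tri(obs):
    A=np.zeros((3,3));b=np.zeros(3)
    for c,uv in obs:
        o,d=ray(c,uv);d=d/np.linalg.norm(d);M=np.eye(3)-np.outer(d,d);A+=M;b+=M@o
    return np.linalg.solve(A,b)
def crop(im,x0,y0,w,h,s,fn):
    cv2.imwrite(fn,cv2.resize(im["pixels"][y0:y0+h,x0:x0+w],None,fx=s,fy=s,interpolation=cv2.INTER_CUBIC))
E
python3 - <<'E'
from h import *
import pickle
C={n:eyes.get_image(n) for n in ["scene","top"]}
pickle.dump(C,open("c0.pkl","wb"))
crop(C["scene"],250,180,160,140,5,"pics/s1.png")
crop(C["top"],270,180,160,120,5,"pics/t1.png")
c=C["top"]
for n,uv in [("light",(307,215)),]: print(n,onz(c,uv,60))
print(onz(c,(382,250),130),onz(C["scene"],(349,264),130),onz(C["scene"],(292,213),60))
E
```

```text
light [479.80232052 -58.37667004  60.        ]
[ 447.76875845 -336.0000698   130.        ] [ 446.77297741 -326.43089628  130.        ] [488.65444558 -54.96832769  60.        ]
```

View pics/s1.png

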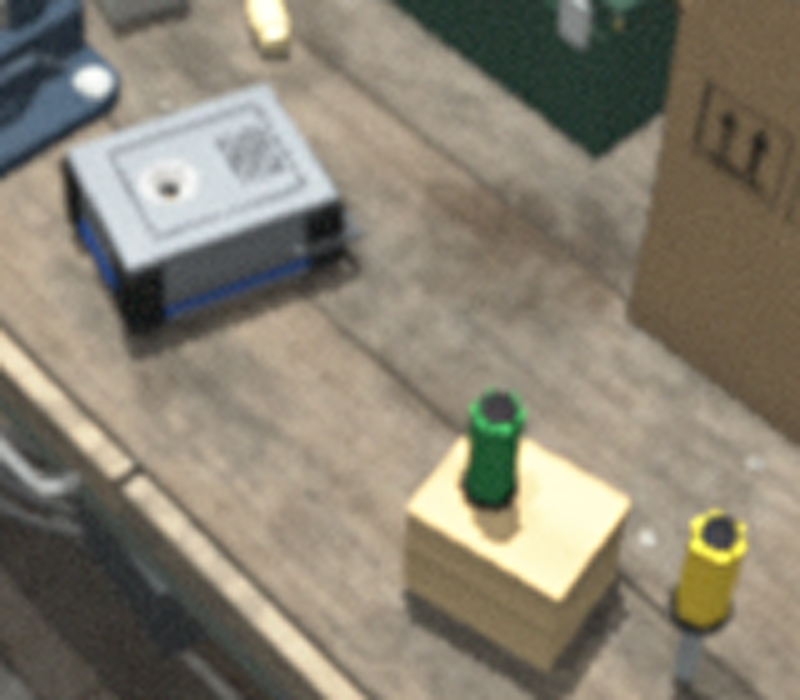

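View pics/t1.png

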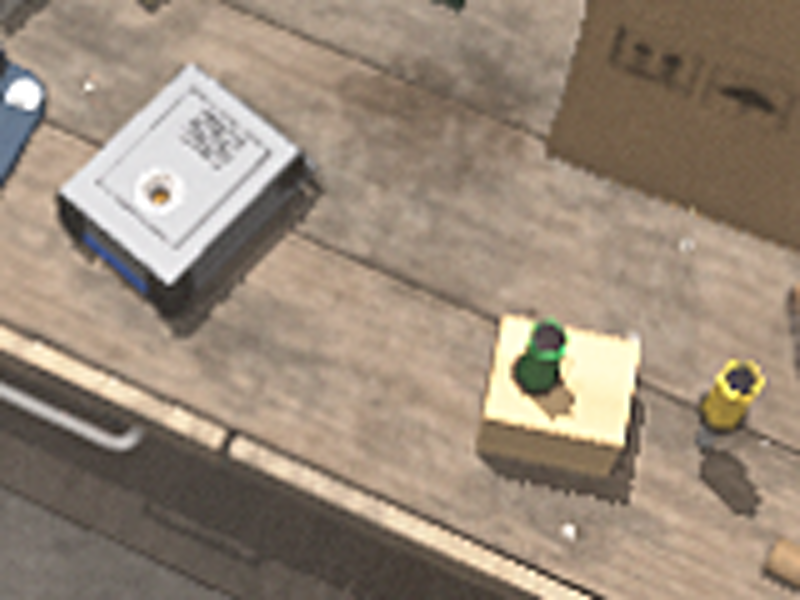

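Run:
```python
from h import *
import pickle
C=pickle.load(open("c0.pkl","rb")); t=C["top"]; s=C["scene"]
T=lambda u,v:(270+u/5,180+v/5); S=lambda u,v:(250+u/5,180+v/5)
print("mouth",onz(t,T(158,193),60),onz(s,S(168,182),60),tri([(t,T(158,193)),(s,S(168,182))]))
L=[onz(t,T(*p),60) for p in [(193,65),(303,155),(170,285),(60,190)]]
L2=[onz(s,S(*p),60) for p in [(268,85),(343,205),(130,270),(65,158)]]
print("L",np.round(L),np.round(L2))
for Q in(L,L2):
  for i in range(4):
    d=Q[(i+1)%4]-Q[i]; print(np.linalg.norm(d),np.arctan2(d[1],d[0]))
print("handle top",onz(t,T(549,338),140),onz(s,S(497,405),140),tri([(t,T(549,338)),(s,S(497,405))]))
print("guard",onz(t,T(538,377),75),onz(s,S(489,493),75))
for Q in([onz(t,T(*p),72) for p in [(500,315),(638,340),(624,447),(486,425)]],[onz(s,S(*p),72) for p in [(630,497),(557,600),(407,510),(470,435)]]):
  print(np.round(Q))
  for i in range(4):
    d=Q[(i+1)%4]-Q[i]; print(np.linalg.norm(d),np.arctan2(d[1],d[0]))
```

```text
mouth [460.05825036 -47.93048682  60.        ] [461.76702303 -49.14170765  60.        ] [461.71209305 -47.74173283  58.17793918]
L [[ 556.  -26.   60.]
 [ 528. -124.   60.]
 [ 404.  -85.   60.]
 [ 433.   12.   60.]] [[ 557.  -28.   60.]
 [ 526. -129.   60.]
 [ 404.  -87.   60.]
 [ 428.    5.   60.]]
101.37351961850925 -1.8563903469228071
129.4311789902597 2.835856990758745
101.30811014767906 1.2823990418551756
129.14593209621984 -0.3052704954231667
106.2007077402924 -1.8630574142521208
129.48440541830163 2.8038980358647816
95.00126638533665 1.3166724823975477
133.08209437077787 -0.2517666614131107
handle top [ 448.24962541 -327.04170377  140.        ] [ 448.23950615 -325.34928817  140.        ] [ 446.59685504 -327.03382956  143.49624299]
guard [ 445.64392138 -329.0659791    75.        ] [ 443.153023   -331.20851993   75.        ]
[[ 475. -290.   72.]
 [ 498. -378.   72.]
 [ 427. -397.   72.]
 [ 403. -311.   72.]]
90.98036708976262 -1.3145975544548205
73.55232915014014 -2.8833896692398797
88.89135998805953 1.8512878281091123
75.74518506334884 0.28607507191031845
[[ 497. -379.   72.]
 [ 426. -396.   72.]
 [ 407. -310.   72.]
 [ 462. -298.   72.]]
72.80669848064439 -2.9086190940052856
88.65914220943291 1.790684892731306
57.16072298244673 0.2054112452937485
88.27654097210477 -1.1727310408343625
```

Run:
```python
from h import *
import pickle
C=pickle.load(open("c0.pkl","rb")); t=C["top"]; s=C["scene"]
print(tri([(t,(238,185)),(s,(222,166))]), onz(t,(240,190),150),onz(t,(265,190),100))
o=telemetry.get_obs(); r=rot(o["ee_rot"]); print(r.as_matrix().round(3))
w=eyes.get_image("wrist"); print("cam in tool",r.inv().apply(w["position"]-o["ee_pos"])); rc=r.inv()*rot(w["attitude"]); print(rc.as_matrix().round(3)); print(o['clock'])
```

```text
[430.72729648 181.17791298 132.36446096] [429.50375024 157.60639891 150.        ] [484.9966636  101.14130816 100.        ]
[[-0.942  0.336 -0.   ]
 [ 0.336  0.942 -0.001]
 [ 0.    -0.001 -1.   ]]
cam in tool [  69.73927785   -0.85000382 -130.58891324]
[[-0.001  0.961  0.277]
 [ 1.     0.001 -0.   ]
 [-0.001  0.277 -0.961]]
0.25
```

>>> step_arm(plan=[{"tx": -0.048,"tz": -0.005,"rz": 0.075},{"tx": -0.048,"tz": -0.005,"rz": 0.075},{"tx": -0.048,"tz": -0.005,"rz": 0.075},{"tx": -0.048,"tz": -0.005,"rz": 0.075},{"tx": -0.048,"tz": -0.005,"rz": 0.075},{"tx": -0.048,"rz": 0.075},{"tx": -0.048,"rz": 0.075},{"tx": -0.048,"rz": 0.075},{"tx": -0.048,"rz": 0.075},{"tx": -0.048,"rz": 0.075}])

```text
invalid input at $.plan[0]: expected keys tx, ty, tz, rx, ry, rz, gripper
```

Run:
```python
from h import *
o=telemetry.get_obs(); print(o["joints"].round(3), o["ee_pos"], rot(o["ee_rot"]).as_matrix().round(3),np.arctan2(o["ee_pos"][1],o["ee_pos"][0]))
```

```text
[-1.294  0.629  0.038  1.518 -0.027  0.996 -0.02 ] [218.36120789 612.01920391 241.97841865] [[-0.942  0.336 -0.   ]
 [ 0.336  0.942 -0.001]
 [ 0.    -0.001 -1.   ]] 1.2280869914895045
```

All keys needed.

>>> step_arm(plan=[{"tx": -0.048,"ty": 0,"tz": -0.005,"rx": 0,"ry": 0,"rz": 0.075,"gripper": 0},{"tx": -0.048,"ty": 0,"tz": -0.005,"rx": 0,"ry": 0,"rz": 0.075,"gripper": 0},{"tx": -0.048,"ty": 0,"tz": -0.005,"rx": 0,"ry": 0,"rz": 0.075,"gripper": 0},{"tx": -0.048,"ty": 0,"tz": -0.005,"rx": 0,"ry": 0,"rz": 0.075,"gripper": 0},{"tx": -0.048,"ty": 0,"tz": -0.005,"rx": 0,"ry": 0,"rz": 0.075,"gripper": 0},{"tx": -0.048,"ty": 0,"tz": 0,"rx": 0,"ry": 0,"rz": 0.075,"gripper": 0},{"tx": -0.048,"ty": 0,"tz": 0,"rx": 0,"ry": 0,"rz": 0.075,"gripper": 0},{"tx": -0.048,"ty": 0,"tz": 0,"rx": 0,"ry": 0,"rz": 0.075,"gripper": 0},{"tx": -0.048,"ty": 0,"tz": 0,"rx": 0,"ry": 0,"rz": 0.075,"gripper": 0},{"tx": -0.048,"ty": 0,"tz": 0,"rx": 0,"ry": 0,"rz": 0.075,"gripper": 0}])

```text
clock: 1.3
ee_pos: [584.2, 315.8, 267.2]
ee_rot: [0.0, 0.521, 0.854, 0.0]
force: [0.2, 0.3, 0.9]
opening: 85.6
```

Run:
```python
from h import *
o=telemetry.get_obs(); print(o["clock"],o["joints"].round(3), o["ee_pos"], rot(o["ee_rot"]).as_matrix().round(3),np.arctan2(o["ee_pos"][1],o["ee_pos"][0]),o["force"],o["opening"])
```

```text
1.3 [-0.676  0.638  0.244  1.448 -0.164  1.075  0.075] [584.16410315 315.7733973  267.180801  ] [[-0.457  0.889  0.   ]
 [ 0.889  0.457  0.   ]
 [ 0.     0.    -1.   ]] 0.4955636191578669 [0.24906692 0.32407676 0.87275156] 85.55617256495836
```

>>> step_arm(plan=[{"tx": -0.046,"ty": -0.012,"tz": 0,"rx": 0,"ry": 0,"rz": 0.075,"gripper": 0},{"tx": -0.046,"ty": -0.012,"tz": 0,"rx": 0,"ry": 0,"rz": 0.075,"gripper": 0},{"tx": -0.046,"ty": -0.012,"tz": 0,"rx": 0,"ry": 0,"rz": 0.075,"gripper": 0},{"tx": -0.046,"ty": -0.012,"tz": 0,"rx": 0,"ry": 0,"rz": 0.075,"gripper": 0},{"tx": -0.046,"ty": -0.012,"tz": 0,"rx": 0,"ry": 0,"rz": 0.075,"gripper": 0},{"tx": -0.04,"ty": -0.012,"tz": 0,"rx": 0,"ry": 0,"rz": 0.075,"gripper": 0},{"tx": 0,"ty": 0,"tz": 0,"rx": 0,"ry": 0,"rz": 0,"gripper": 0},{"tx": 0,"ty": 0,"tz": 0,"rx": 0,"ry": 0,"rz": 0,"gripper": 0},{"tx": 0,"ty": 0,"tz": 0,"rx": 0,"ry": 0,"rz": 0,"gripper": 0},{"tx": 0,"ty": 0,"tz": 0,"rx": 0,"ry": 0,"rz": 0,"gripper": 0}])

```text
clock: 2.3
ee_pos: [592.5, 42.5, 267.1]
ee_rot: [-0.0, 0.696, 0.718, 0.0]
force: [-0.3, -0.6, -0.2]
opening: 85.3
```

Run:
```python
from h import *
import pickle
w=eyes.get_image("wrist"); pickle.dump(w,open("w1.pkl","wb")); cv2.imwrite("pics/w1.png",w["pixels"]);print(w["position"],proj(w,[[461,-48,60],[447,-327,140]]))
```

```text
[590.66816696 111.71895686 397.71727014] [[204.69254824 246.24918936]
 [189.78923118 495.13053062]]
```

View pics/w1.png

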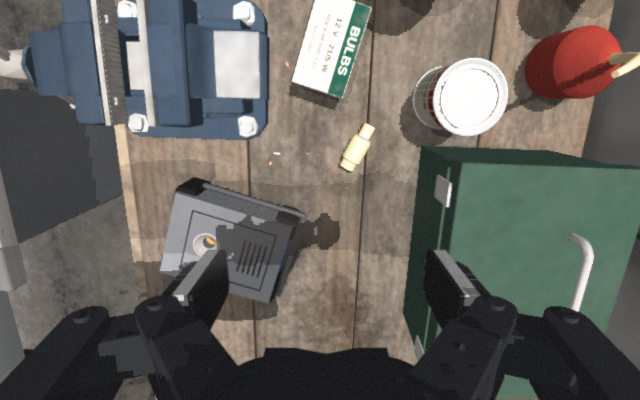

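>>> step_arm(plan=[{"tx": -0.02,"ty": -0.033,"tz": 0.015,"rx": 0,"ry": 0,"rz": 0,"gripper": 0},{"tx": -0.02,"ty": -0.033,"tz": 0.015,"rx": 0,"ry": 0,"rz": 0,"gripper": 0},{"tx": -0.02,"ty": -0.033,"tz": 0.015,"rx": 0,"ry": 0,"rz": 0,"gripper": 0},{"tx": -0.02,"ty": -0.033,"tz": 0.015,"rx": 0,"ry": 0,"rz": 0,"gripper": 0},{"tx": 0,"ty": 0,"tz": 0,"rx": 0,"ry": 0,"rz": 0,"gripper": 0},{"tx": 0,"ty": 0,"tz": 0,"rx": 0,"ry": 0,"rz": 0,"gripper": 0},{"tx": 0,"ty": 0,"tz": 0,"rx": 0,"ry": 0,"rz": 0,"gripper": 0},{"tx": 0,"ty": 0,"tz": 0,"rx": 0,"ry": 0,"rz": 0,"gripper": 0},{"tx": 0,"ty": 0,"tz": 0,"rx": 0,"ry": 0,"rz": 0,"gripper": 0},{"tx": 0,"ty": 0,"tz": 0,"rx": 0,"ry": 0,"rz": 0,"gripper": 0}])

```text
clock: 3.35
ee_pos: [463.2, -42.8, 207.3]
ee_rot: [0.0, 0.697, 0.717, 0.0]
force: [-0.4, -0.0, 0.0]
opening: 85.2
```

Run:
```python
from h import *
import pickle
w=eyes.get_image("wrist"); pickle.dump(w,open("w2.pkl","wb")); cv2.imwrite("pics/w2.png",w["pixels"]);print(w["position"],proj(w,[[461,-48,60],[447,-327,140]]))
crop(w,220,100,200,150,4,"pics/w2c.png")
```

```text
[461.43196406  26.54134577 337.92618941] [[322.5105943  189.25728081]
 [298.46755195 510.88634707]]
```

View pics/w2.png

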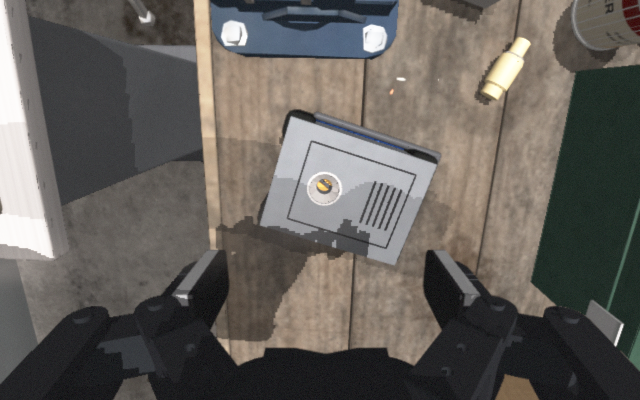

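View pics/w2c.png

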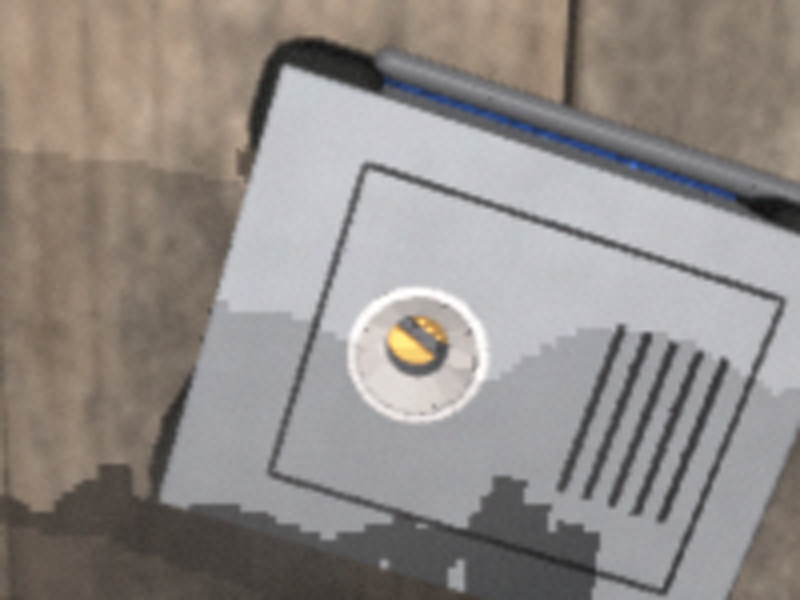

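Run:
```python
from h import *
import pickle
w=pickle.load(open("w2.pkl","rb"))
crop(w,304,168,40,40,15,"pics/w2d.png")
P=lambda u,v:(220+u/4,100+v/4)
print("mouth",onz(w,P(419,354),60))
for a,b in [((365,163),(782,298)),((270,474),(664,592)),((365,163),(270,474)),((782,298),(664,592))]:
    d=onz(w,P(*b),60)-onz(w,P(*a),60); print(np.arctan2(d[1],d[0]),np.linalg.norm(d))
```

```text
mouth [462.91682941 -47.26881637  60.        ]
-0.2833989130059073 93.42080782508465
-0.28351464783111 93.46362399786074
-1.8516833203462033 71.98931818465614
-1.8510890413033365 72.00025540986157
```

View pics/w2d.png

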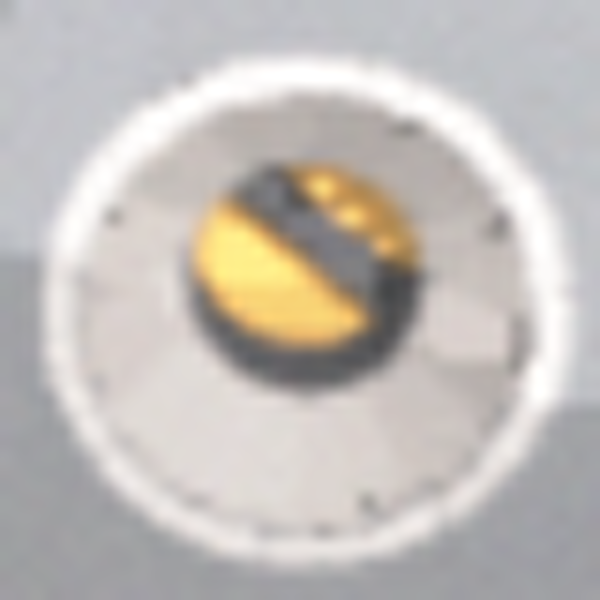

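Run:
```python
from h import *
import pickle
w=pickle.load(open("w2.pkl","rb"))
P=lambda u,v:(304+u/15-.5,168+v/15-.5)
for a,b in [((240,205),(365,310)),((290,180),(380,255))]:
    d=onz(w,P(*b),40)-onz(w,P(*a),40); print(np.arctan2(d[1],d[0]),np.linalg.norm(d))
# bore circle: 14 mm at z=52, head circle ; 
print("ring",onz(w,P(305,310),60),"bore edge bottom/left/right (z52)",onz(w,P(305,388),52),onz(w,P(188,285),52),onz(w,P(420,285),52))
```

```text
-0.6864559561994428 10.17055948038142
-0.6806302764916574 7.280852039897801
ring [462.1171856  -46.99321375  60.        ] bore edge bottom/left/right (z52) [462.26478961 -53.90842022  52.        ] [455.17719794 -47.77423472  52.        ] [468.89682053 -47.3904874   52.        ]
```

>>> step_arm(plan=[{"tx": -0.041,"ty": -0.003,"tz": 0,"rx": 0,"ry": 0,"rz": 0,"gripper": 0},{"tx": -0.041,"ty": -0.003,"tz": 0,"rx": 0,"ry": 0,"rz": 0,"gripper": 0},{"tx": -0.041,"ty": -0.003,"tz": 0,"rx": 0,"ry": 0,"rz": 0,"gripper": 0},{"tx": -0.041,"ty": -0.003,"tz": 0,"rx": 0,"ry": 0,"rz": 0,"gripper": 0},{"tx": -0.041,"ty": -0.003,"tz": 0,"rx": 0,"ry": 0,"rz": 0,"gripper": 0},{"tx": -0.041,"ty": -0.003,"tz": 0,"rx": 0,"ry": 0,"rz": 0,"gripper": 0},{"tx": -0.041,"ty": -0.003,"tz": 0,"rx": 0,"ry": 0,"rz": 0,"gripper": 0},{"tx": 0,"ty": -0.003,"tz": 0,"rx": 0,"ry": 0,"rz": 0,"gripper": 0},{"tx": 0,"ty": 0,"tz": 0,"rx": 0,"ry": 0,"rz": 0,"gripper": 0},{"tx": 0,"ty": 0,"tz": 0,"rx": 0,"ry": 0,"rz": 0,"gripper": 0}])

```text
clock: 4.4
ee_pos: [446.9, -329.2, 207.0]
ee_rot: [-0.001, 0.697, 0.717, 0.0]
force: [0.0, 0.8, -0.0]
opening: 85.3
```

Run:
```python
from h import *
import pickle
w=eyes.get_image("wrist"); pickle.dump(w,open("w3.pkl","wb")); cv2.imwrite("pics/w3.png",w["pixels"]);p=proj(w,[[447,-327,140],[447,-327,72]]);print(w["position"],p)
u,v=p[0].astype(int)
crop(w,u-60,max(v-60,0),120,120,5,"pics/w3c.png"); print(u-60,max(v-60,0))
```

```text
[ 445.27102325 -260.08258887  337.68932059] [[325.38941384 211.3042153 ]
 [325.45947353 184.7762056 ]]
265 151
```

View pics/w3.png

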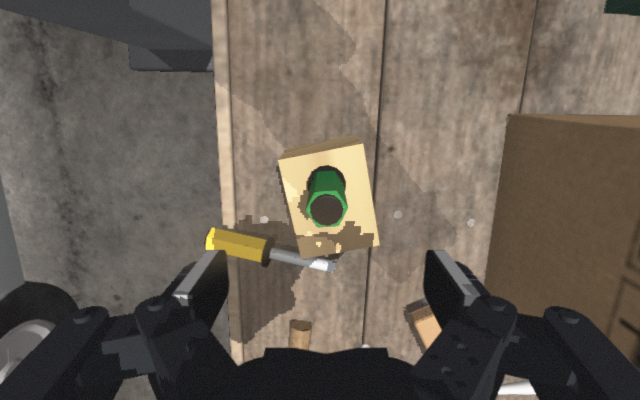

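View pics/w3c.png

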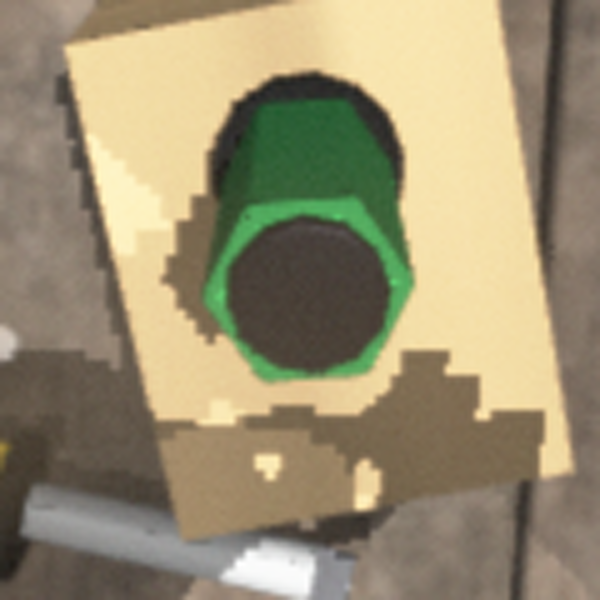

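Run:
```python
from h import *
C=eyes.get_image("scene")
crop(C,250,180,200,150,4,"pics/s2.png")
```

```text
(no output)
```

View pics/s2.png

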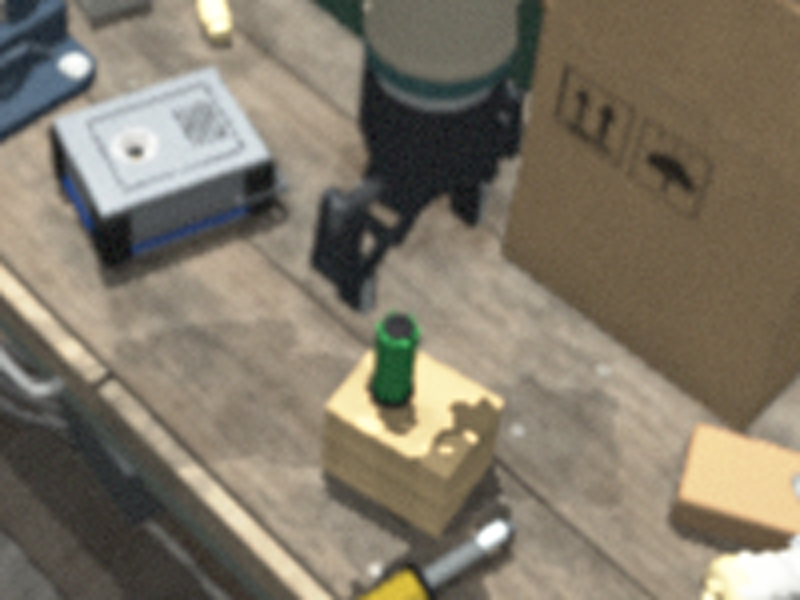

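Run:
```python
from h import *
import pickle
w=pickle.load(open("w3.pkl","rb"))
P=lambda u,v:(265+u/5-.4,151+v/5-.4)
V=np.array([onz(w,P(*p),141) for p in [(250,205),(358,197),(412,280),(370,372),(268,381),(205,295)]])
print(V.round(1)); c=V.mean(0); print("centre",c)
d=V-c; a=np.arctan2(d[:,1],d[:,0]); print(np.degrees(a), np.linalg.norm(d[:,:2],axis=1)); 
ph=np.degrees(np.angle(np.exp(6j*a).mean()))/6; print("vertex phase",ph,"normal", ph+30)
print(onz(w,P(307,295),142), onz(w,P(308,148),75))
S=np.array([onz(w,P(*p),72) for p in [(65,45),(498,0),(575,470),(185,540)]]); print(S.round(1))
# cap ellipse
o=telemetry.get_obs(); print(o["joints"].round(3),o["ee_pos"]); r=rot(o["ee_rot"]).as_matrix(); print(np.arctan2(r[1,0],r[0,0]),np.arctan2(r[1,1],r[0,1]))
```

```text
[[ 440.  -314.1  141. ]
 [ 453.2 -312.7  141. ]
 [ 460.3 -323.2  141. ]
 [ 455.6 -335.5  141. ]
 [ 442.7 -337.1  141. ]
 [ 434.6 -325.9  141. ]]
centre [ 447.75374226 -324.76723525  141.        ]
[ 125.99105494   65.60025571    7.11057343  -53.98438231 -112.08604138
 -175.07656255] [13.15891912 13.22057714 12.66102519 13.3165954  13.33179735 13.15816802]
vertex phase 6.258402030058925 normal 36.258402030058924
[ 447.3289608  -325.19939374  142.        ] [ 447.47193577 -322.40499672   75.        ]
[[ 407.8 -307.2   72. ]
 [ 477.2 -297.9   72. ]
 [ 495.6 -379.2   72. ]
 [ 427.9 -394.5   72. ]]
[ 0.365  0.557  0.333  1.83  -0.246  0.796  0.855] [ 447.3427741  -328.93284931  207.19282182]
1.6012920833731255 0.030495736286046647
```

Run:
```python
from h import *
import pickle
C=pickle.load(open("c0.pkl","rb")); t=C["top"]; s=C["scene"]
print(onz(s,(376,244),0),onz(s,(435,287),0),onz(t,(379.6,211),0),onz(t,(432,229),0))
print(tri([(s,(386,150)),(t,(390,113))]),tri([(s,(448,190)),(t,(458,126))]))
```

```text
[ 628.85381021 -269.05923357    0.        ] [ 640.23258997 -477.13407375    0.        ] [ 628.58181539 -269.69648805    0.        ] [ 644.88000199 -462.07995202    0.        ]
[ 811.12921123 -164.15131703  227.85042481] [ 850.47381916 -377.38010163  215.03480022]
```

>>> step_arm(plan=[{"tx": 0.0036,"ty": 0,"tz": 0,"rx": 0,"ry": 0,"rz": 0,"gripper": 0},{"tx": 0,"ty": 0,"tz": 0,"rx": 0,"ry": 0,"rz": 0.115,"gripper": 0},{"tx": 0,"ty": 0,"tz": 0,"rx": 0,"ry": 0,"rz": 0.11,"gripper": 0},{"tx": 0,"ty": 0,"tz": 0,"rx": 0,"ry": 0,"rz": 0.11,"gripper": 0},{"tx": 0,"ty": 0,"tz": 0,"rx": 0,"ry": 0,"rz": 0.11,"gripper": 0},{"tx": 0,"ty": 0,"tz": 0.02,"rx": 0,"ry": 0,"rz": 0,"gripper": 0},{"tx": 0,"ty": 0,"tz": 0.02,"rx": 0,"ry": 0,"rz": 0,"gripper": 0},{"tx": 0,"ty": 0,"tz": 0,"rx": 0,"ry": 0,"rz": 0,"gripper": 0},{"tx": 0,"ty": 0,"tz": 0,"rx": 0,"ry": 0,"rz": 0,"gripper": 0},{"tx": 0,"ty": 0,"tz": 0,"rx": 0,"ry": 0,"rz": 0,"gripper": 0}])

```text
clock: 5.5
ee_pos: [447.2, -327.3, 168.3]
ee_rot: [0.001, 0.838, 0.546, 0.0]
force: [0.0, -0.6, 0.1]
opening: 85.2
```

Run:
```python
from h import *
import pickle
w=eyes.get_image("wrist"); pickle.dump(w,open("w4.pkl","wb")); cv2.imwrite("pics/w4.png",w["pixels"]);p=proj(w,[[447,-327,140],[447,-327,72]]);print(w["position"],p)
```

```text
[ 475.85677187 -263.85420196  298.8261374 ] [[323.64071848 239.39709781]
 [324.04067376 200.88741511]]
```

View pics/w4.png

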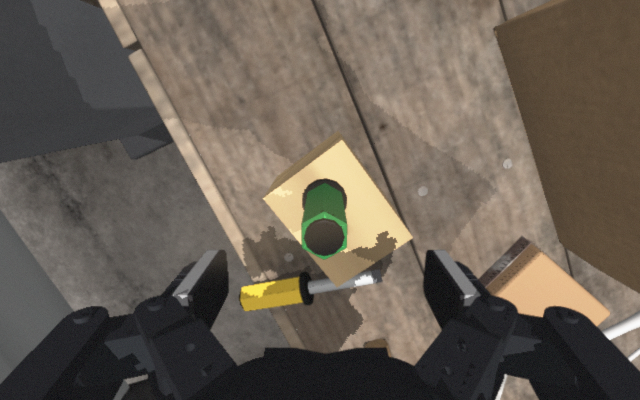

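>>> step_arm(plan=[{"tx": 0.0015,"ty": 0,"tz": 0.02,"rx": 0,"ry": 0,"rz": 0,"gripper": 0},{"tx": 0,"ty": 0,"tz": 0.02,"rx": 0,"ry": 0,"rz": 0,"gripper": 0},{"tx": 0,"ty": 0,"tz": 0.02,"rx": 0,"ry": 0,"rz": 0,"gripper": 0},{"tx": 0,"ty": 0,"tz": 0.007,"rx": 0,"ry": 0,"rz": 0,"gripper": 0},{"tx": 0,"ty": 0,"tz": 0,"rx": 0,"ry": 0,"rz": 0,"gripper": 80},{"tx": 0,"ty": 0,"tz": 0,"rx": 0,"ry": 0,"rz": 0,"gripper": 120},{"tx": 0,"ty": 0,"tz": 0,"rx": 0,"ry": 0,"rz": 0,"gripper": 160},{"tx": 0,"ty": 0,"tz": 0,"rx": 0,"ry": 0,"rz": 0,"gripper": 220},{"tx": 0,"ty": 0,"tz": 0,"rx": 0,"ry": 0,"rz": 0,"gripper": 255},{"tx": 0,"ty": 0,"tz": 0,"rx": 0,"ry": 0,"rz": 0,"gripper": 255}])

```text
clock: 6.55
ee_pos: [447.6, -326.2, 101.2]
ee_rot: [0.001, 0.838, 0.545, 0.0]
force: [-0.7, 0.6, 6.5]
opening: 23.2
```

>>> step_arm(plan=[{"tx": 0,"ty": 0,"tz": 0,"rx": 0,"ry": 0,"rz": 0,"gripper": 255},{"tx": 0,"ty": 0,"tz": 0,"rx": 0,"ry": 0,"rz": 0,"gripper": 255},{"tx": 0,"ty": 0,"tz": 0,"rx": 0,"ry": 0,"rz": 0,"gripper": 255},{"tx": 0,"ty": 0,"tz": 0,"rx": 0,"ry": 0,"rz": 0,"gripper": 255},{"tx": 0,"ty": 0,"tz": 0,"rx": 0,"ry": 0,"rz": 0,"gripper": 255},{"tx": 0,"ty": 0,"tz": 0,"rx": 0,"ry": 0,"rz": 0,"gripper": 255},{"tx": 0,"ty": 0,"tz": 0,"rx": 0,"ry": 0,"rz": 0,"gripper": 255},{"tx": 0,"ty": 0,"tz": 0,"rx": 0,"ry": 0,"rz": 0,"gripper": 255},{"tx": 0,"ty": 0,"tz": 0,"rx": 0,"ry": 0,"rz": 0,"gripper": 255},{"tx": 0,"ty": 0,"tz": 0,"rx": 0,"ry": 0,"rz": 0,"gripper": 255}])

```text
clock: 7.55
ee_pos: [447.7, -326.1, 101.2]
ee_rot: [0.001, 0.838, 0.545, 0.0]
force: [-0.9, 1.0, 5.9]
opening: 23.6
```

Run:
```python
from h import *
import pickle
w=eyes.get_image("wrist"); cv2.imwrite("pics/w5.png",w["pixels"])
o=telemetry.get_obs(); print(o["clock"],o["ee_pos"],o["force"],o["ft_torque"],o["opening"])
```

```text
7.6 [ 447.67191287 -326.13948209  101.20876157] [-1.36161939 -0.15052955  6.04952788] [ 0.17030939  0.07845091 -0.01732226] 23.774039645063866
```

View pics/w5.png

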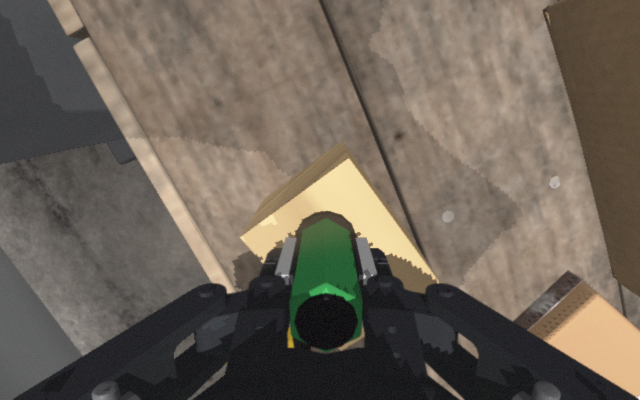

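>>> step_arm(plan=[{"tx": 0,"ty": 0,"tz": -0.005,"rx": 0,"ry": 0,"rz": 0,"gripper": 255},{"tx": 0,"ty": 0,"tz": -0.012,"rx": 0,"ry": 0,"rz": 0,"gripper": 255},{"tx": 0,"ty": 0,"tz": -0.02,"rx": 0,"ry": 0,"rz": 0,"gripper": 255},{"tx": 0,"ty": 0,"tz": -0.02,"rx": 0,"ry": 0,"rz": 0,"gripper": 255},{"tx": 0,"ty": 0,"tz": -0.02,"rx": 0,"ry": 0,"rz": 0,"gripper": 255},{"tx": 0,"ty": 0,"tz": -0.02,"rx": 0,"ry": 0,"rz": 0,"gripper": 255},{"tx": 0,"ty": 0,"tz": -0.02,"rx": 0,"ry": 0,"rz": 0,"gripper": 255},{"tx": 0,"ty": 0,"tz": -0.01,"rx": 0,"ry": 0,"rz": 0,"gripper": 255},{"tx": 0,"ty": 0,"tz": 0,"rx": 0,"ry": 0,"rz": 0,"gripper": 255},{"tx": 0,"ty": 0,"tz": 0,"rx": 0,"ry": 0,"rz": 0,"gripper": 255}])

```text
clock: 8.6
ee_pos: [446.9, -325.3, 226.9]
ee_rot: [-0.0, 0.838, 0.546, -0.0]
force: [0.4, 0.1, -2.8]
opening: 23.1
```

Run:
```python
from h import *
import pickle
w=eyes.get_image("wrist"); cv2.imwrite("pics/w6.png",w["pixels"])
s=eyes.get_image("scene"); t=eyes.get_image("top"); pickle.dump((w,s,t),open("g1.pkl","wb"))
o=telemetry.get_obs(); print(o["clock"],o["ee_pos"],o["force"],o["ft_torque"],o["opening"])
r=rot(o["ee_rot"])
tip=o["ee_pos"]+r.apply([0,0,99]); print(tip,[proj(c,tip) for c in (w,s,t)])
u,v=proj(s,tip)[0].astype(int); crop(s,u-40,v-50,80,80,8,"pics/s6.png")
u,v=proj(t,tip)[0].astype(int); crop(t,u-40,v-50,80,80,8,"pics/t6.png")
```

```text
8.75 [ 446.65254549 -325.28680744  226.24786824] [ 0.74043541  0.55412459 -2.37854812] [-0.02401891 -0.00691522 -0.05140864] 22.97148466258585
[ 446.47063117 -325.16812986  127.24810651] [array([[324.16560794, 199.9071266 ]]), array([[348.4710434 , 264.40477224]]), array([[378.52767468, 249.22888927]])]
```

View pics/w6.png

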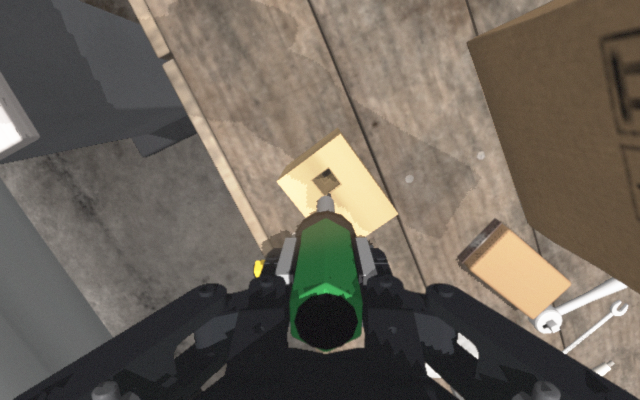

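View pics/s6.png

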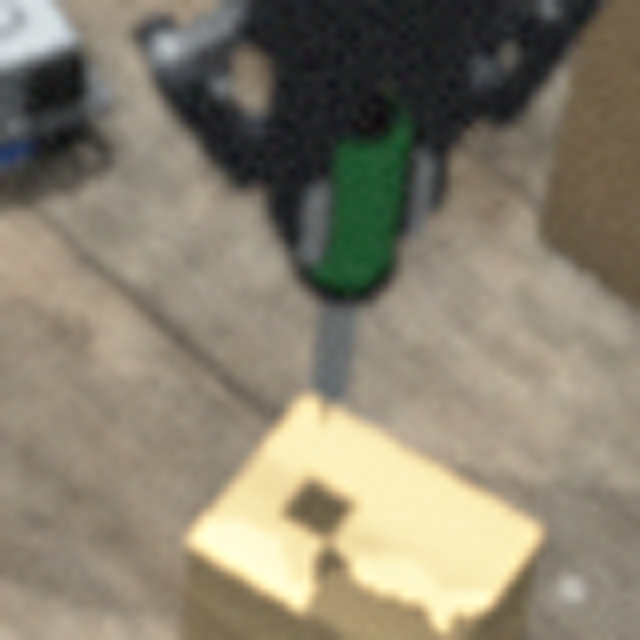

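View pics/t6.png

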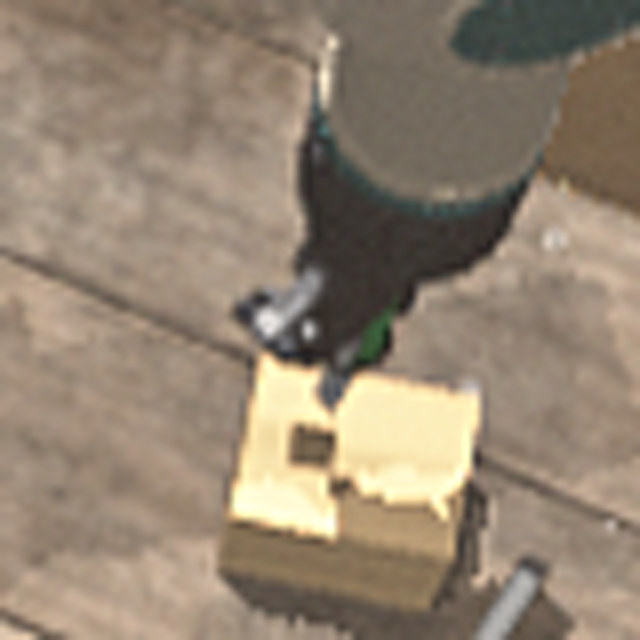

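Run:
```python
from h import *
import pickle
w,s,t=pickle.load(open("g1.pkl","rb"))
crop(w,295,160,60,60,12,"pics/w6c.png"); crop(s,328,235,40,40,15,"pics/s6c.png")
```

```text
(no output)
```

View pics/w6c.png

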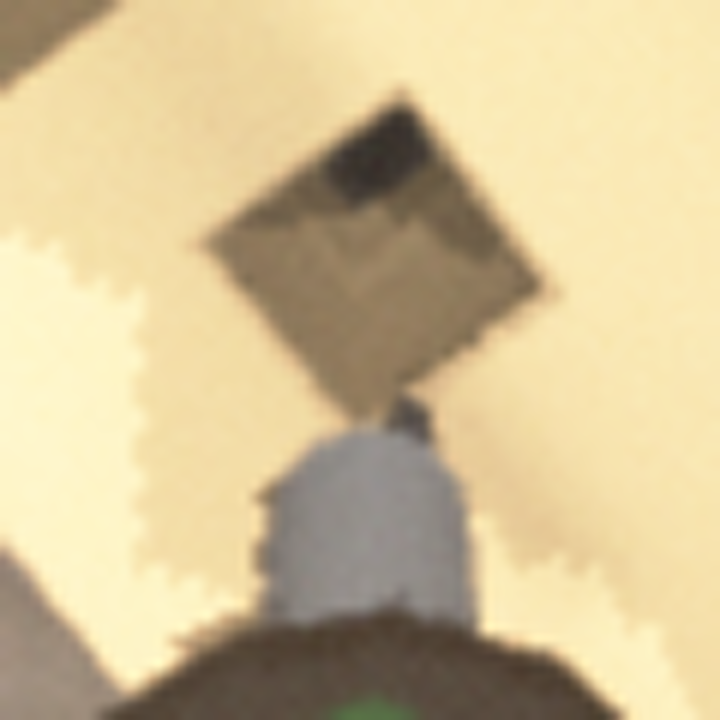

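View pics/s6c.png

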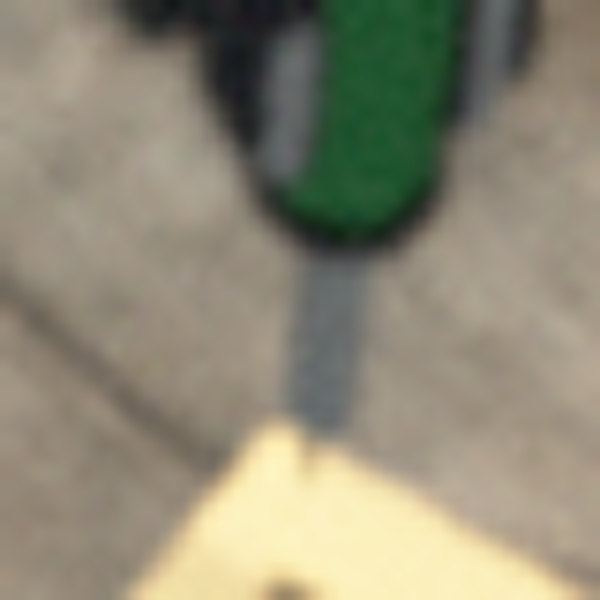

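Run:
```python
from h import *
import pickle
w,s,t=pickle.load(open("g1.pkl","rb"))
P=lambda u,v:(295+u/12-.45,160+v/12-.45)
V=np.array([onz(w,P(*p),72) for p in [(403,92),(547,288),(360,422),(203,243)]]);print("hole",V.round(1),V.mean(0))
o=telemetry.get_obs();r=rot(o["ee_rot"]); print(o["joints"].round(3))
tip=o["ee_pos"]+r.apply([0,0,99])
b=r.apply([np.sin(np.pi/3),.5,0]); n=np.cross(b,[0,0,1])
print("blade yaw",np.arctan2(b[1],b[0]))
for sg in (1,-1):
  for th in (1.2,-1.2): print(((proj(w,tip+6*sg*b+th*n)[0]-[295,160]+.45)*12).round(), ((proj(s,tip+6*sg*b+th*n)[0]-[328,235]+.47)*15).round())
for k in range(0,360,45):
  a=np.radians(k); print(((proj(w,tip+r.apply([6*np.cos(a),6*np.sin(a),-8]))[0]-[295,160]+.45)*12).round(), end=' ')
```

```text
hole [[ 454.7 -314.5   72. ]
 [ 458.5 -332.2   72. ]
 [ 441.7 -336.    72. ]
 [ 436.7 -318.9   72. ]] [ 447.89627136 -325.41031299   72.        ]
[ 0.264  0.55   0.482  1.818 -0.327  0.855  0.485]
blade yaw 0.6301545030592016
[423. 411.] [327. 420.]
[388. 392.] [313. 417.]
[323. 576.] [316. 479.]
[289. 557.] [301. 476.]
[355. 425.] [428. 454.] [458. 524.] [428. 593.] [355. 622.] [283. 593.] [252. 524.] [282. 454.]
```

>>> step_arm(plan=[{"tx": 0.029,"ty": -0.0109,"tz": 0,"rx": 0,"ry": 0,"rz": 0,"gripper": 255},{"tx": 0.029,"ty": -0.0109,"tz": 0,"rx": 0,"ry": 0,"rz": 0,"gripper": 255},{"tx": 0.029,"ty": -0.0109,"tz": 0,"rx": 0,"ry": 0,"rz": 0,"gripper": 255},{"tx": 0.029,"ty": -0.0109,"tz": 0,"rx": 0,"ry": 0,"rz": 0,"gripper": 255},{"tx": 0.029,"ty": -0.0109,"tz": 0,"rx": 0,"ry": 0,"rz": 0,"gripper": 255},{"tx": 0.029,"ty": -0.0109,"tz": 0,"rx": 0,"ry": 0,"rz": 0,"gripper": 255},{"tx": 0.029,"ty": -0.0109,"tz": 0,"rx": 0,"ry": 0,"rz": 0,"gripper": 255},{"tx": 0.029,"ty": -0.0109,"tz": 0,"rx": 0,"ry": 0,"rz": 0,"gripper": 255},{"tx": 0.029,"ty": -0.0109,"tz": 0,"rx": 0,"ry": 0,"rz": 0,"gripper": 255},{"tx": 0,"ty": 0,"tz": 0,"rx": 0,"ry": 0,"rz": -0.1,"gripper": 255}])

```text
clock: 9.75
ee_pos: [462.9, -42.1, 226.2]
ee_rot: [-0.002, 0.807, 0.59, -0.0]
force: [-0.7, 0.0, -2.2]
opening: 23.4
```

>>> step_arm(plan=[{"tx": 0,"ty": 0,"tz": 0,"rx": 0,"ry": 0,"rz": -0.145,"gripper": 255},{"tx": 0,"ty": 0,"tz": 0,"rx": 0,"ry": 0,"rz": -0.145,"gripper": 255},{"tx": 0,"ty": 0,"tz": 0,"rx": 0,"ry": 0,"rz": -0.145,"gripper": 255},{"tx": 0,"ty": 0,"tz": 0,"rx": 0,"ry": 0,"rz": -0.145,"gripper": 255},{"tx": 0,"ty": 0,"tz": 0,"rx": 0,"ry": 0,"rz": -0.145,"gripper": 255},{"tx": 0,"ty": 0,"tz": 0,"rx": 0,"ry": 0,"rz": -0.145,"gripper": 255},{"tx": 0,"ty": 0,"tz": 0,"rx": 0,"ry": 0,"rz": -0.145,"gripper": 255},{"tx": 0,"ty": 0,"tz": 0,"rx": 0,"ry": 0,"rz": -0.145,"gripper": 255},{"tx": 0,"ty": 0,"tz": 0,"rx": 0,"ry": 0,"rz": -0.145,"gripper": 255},{"tx": 0,"ty": 0,"tz": 0,"rx": 0,"ry": 0,"rz": -0.145,"gripper": 255}])

```text
clock: 10.75
ee_pos: [462.8, -47.5, 226.7]
ee_rot: [-0.001, 0.214, 0.977, -0.0]
force: [0.1, 0.1, -1.6]
opening: 23.4
```

```bash
cat >> h.py <<'E'
def st():
    o=telemetry.get_obs(); r=rot(o["ee_rot"]); m=r.as_matrix(); b=r.apply([np.sin(np.pi/3),.5,0])
    print("t %.2f"%o["clock"],"pos",o["ee_pos"].round(2),"toolx",round(np.arctan2(m[1,0],m[0,0]),4),"blade",round(np.arctan2(b[1],b[0]),4),"tilt",m[:2,2].round(4),"F",o["force"].round(2),"M",o["ft_torque"].round(3),"op",round(o["opening"],1),"q",o["joints"].round(2))
    return o,r
E
python3 -c "
from h import *
st()"
```

```text
t 10.75 pos [462.82 -47.53 226.65] toolx 2.7094 blade 2.1858 tilt [-0.0014  0.0001] F [ 0.05  0.14 -1.62] M [-0.001 -0.008 -0.019] op 23.4 q [-0.01  0.39  0.07  2.03 -0.04  0.72  1.22]
```

>>> step_arm(plan=[{"tx": 0,"ty": 0,"tz": 0,"rx": 0,"ry": 0,"rz": -0.136,"gripper": 255},{"tx": 0,"ty": 0,"tz": 0,"rx": 0,"ry": 0,"rz": -0.136,"gripper": 255},{"tx": 0,"ty": 0,"tz": 0.014,"rx": 0,"ry": 0,"rz": 0,"gripper": 255},{"tx": 0,"ty": 0,"tz": 0.014,"rx": 0,"ry": 0,"rz": 0,"gripper": 255},{"tx": 0,"ty": 0,"tz": 0.014,"rx": 0,"ry": 0,"rz": 0,"gripper": 255},{"tx": 0,"ty": 0,"tz": 0.012,"rx": 0,"ry": 0,"rz": 0,"gripper": 255},{"tx": 0,"ty": 0,"tz": 0,"rx": 0,"ry": 0,"rz": 0,"gripper": 255},{"tx": 0,"ty": 0,"tz": 0,"rx": 0,"ry": 0,"rz": 0,"gripper": 255},{"tx": 0,"ty": 0,"tz": 0,"rx": 0,"ry": 0,"rz": 0,"gripper": 255},{"tx": 0,"ty": 0,"tz": 0,"rx": 0,"ry": 0,"rz": 0,"gripper": 255}])

```text
clock: 11.75
ee_pos: [463.6, -47.4, 173.8]
ee_rot: [0.001, 0.083, 0.997, 0.0]
force: [0.4, 1.3, -2.0]
opening: 23.1
```

Run:
```python
from h import *
import pickle
w=eyes.get_image("wrist"); cv2.imwrite("pics/w7.png",w["pixels"]); s=eyes.get_image("scene");t=eyes.get_image("top"); pickle.dump((w,s,t),open("g2.pkl","wb"))
o,r=st()
crop(w,265,130,120,120,6,"pics/w7c.png"); crop(s,253,176,60,60,10,"pics/s7c.png"); crop(t,270,180,60,60,10,"pics/t7c.png")
tip=o["ee_pos"]+r.apply([0,0,99])
print([proj(c,tip) for c in (w,s,t)],proj(w,[462.3,-47.1,60]))
```

```text
t 11.90 pos [463.44 -47.42 173.69] toolx 2.9758 blade 2.4522 tilt [ 0.0008 -0.    ] F [-0.36  0.14 -1.61] M [-0.021  0.031 -0.001] op 23.2 q [ 0.05  0.48 -0.01  2.09  0.    0.58  1.44]
[array([[326.89764423, 199.93173466]]), array([[283.48144568, 212.38134728]]), array([[301.78834776, 215.93556145]])] [[326.96807743 192.75535797]]
```

View pics/w7c.png

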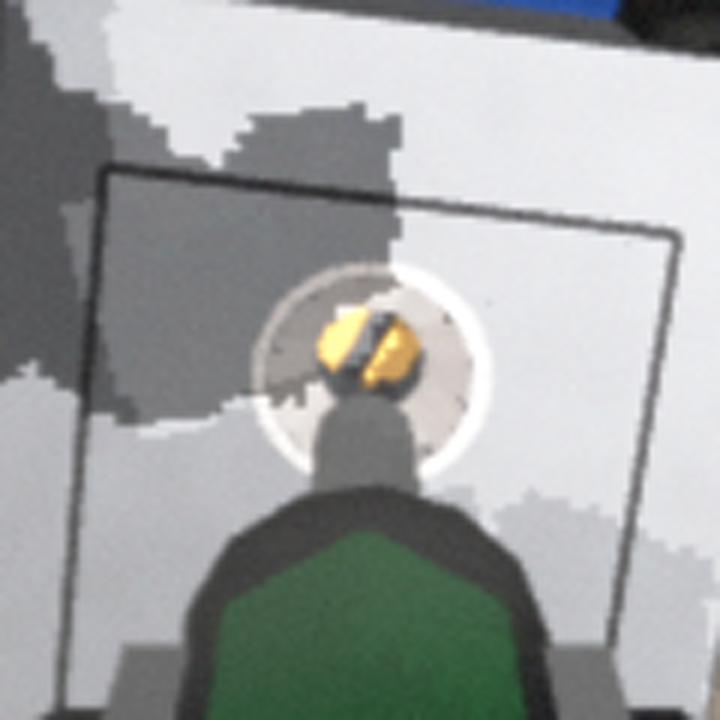

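View pics/s7c.png

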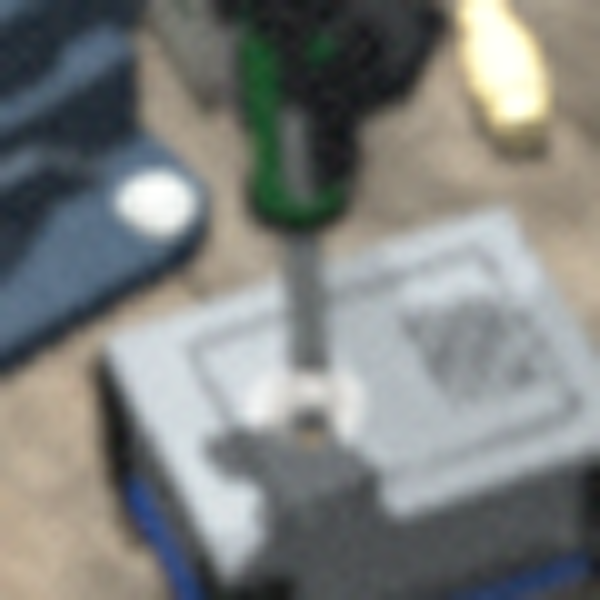

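View pics/t7c.png

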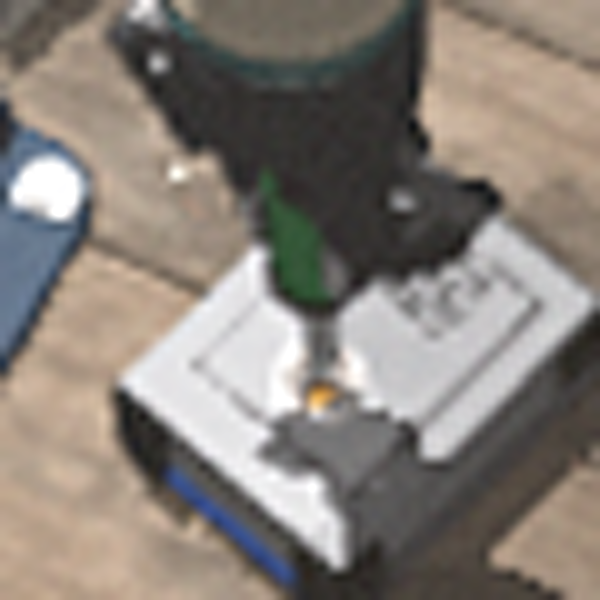

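Run:
```python
from h import *
import pickle
w,s,t=pickle.load(open("g2.pkl","rb"))
o,r=st()
P=lambda u,v:(265+u/6-.42,130+v/6-.42)
f=lambda p:((proj(w,o["ee_pos"]+r.apply(p))[0]-[265,130]+.42)*6).round()
for z in (91,75,60): print(z,f([0,6,z]),f([0,-6,z]),f([6,0,z]))
print("guard",f([16,0,29]),f([0,16,29]),f([0,-16,29]))
print("ring",onz(w,P(372,373),60))
for a,b in (((362,300),(325,365)),((410,315),(365,385)),((345,375),(385,318))):
  d=onz(w,P(*b),40)-onz(w,P(*a),40); print(np.arctan2(d[1],d[0])%np.pi)
crop(w,310,170,40,40,15,"pics/w7d.png")
```

```text
t 11.90 pos [463.44 -47.42 173.69] toolx 2.9758 blade 2.4522 tilt [ 0.0008 -0.    ] F [-0.36  0.14 -1.61] M [-0.021  0.031 -0.001] op 23.2 q [ 0.05  0.48 -0.01  2.09  0.    0.58  1.44]
91 [426. 442.] [323. 442.] [374. 393.]
75 [430. 486.] [320. 486.] [375. 434.]
60 [435. 534.] [316. 534.] [376. 478.]
guard [377. 482.] [562. 657.] [193. 657.]
ring [461.46341769 -47.26003026  60.        ]
2.468339202884619
2.420934332104266
2.378422575386075
```

View pics/w7d.png

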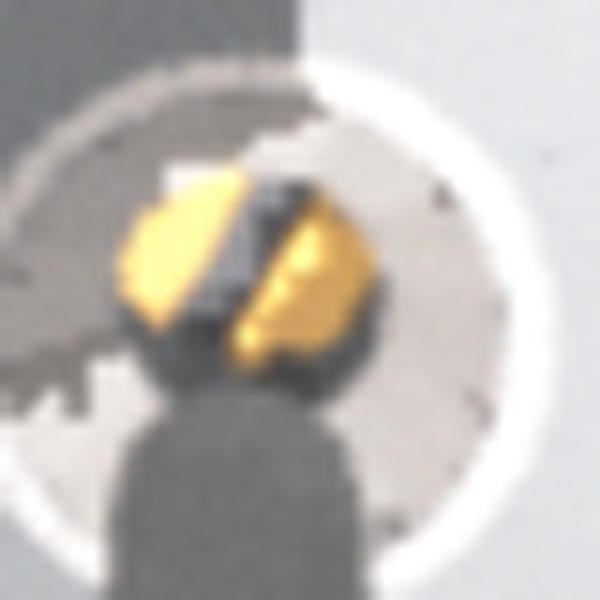

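>>> step_arm(plan=[{"tx": 0.0013,"ty": 0.0008,"tz": 0,"rx": 0,"ry": 0,"rz": 0,"gripper": 255},{"tx": 0,"ty": 0,"tz": 0.004,"rx": 0,"ry": 0,"rz": 0,"gripper": 255},{"tx": 0,"ty": 0,"tz": 0.004,"rx": 0,"ry": 0,"rz": 0,"gripper": 255},{"tx": 0,"ty": 0,"tz": 0.004,"rx": 0,"ry": 0,"rz": 0,"gripper": 255},{"tx": 0,"ty": 0,"tz": 0.004,"rx": 0,"ry": 0,"rz": 0,"gripper": 255},{"tx": 0,"ty": 0,"tz": 0.002,"rx": 0,"ry": 0,"rz": 0,"gripper": 255},{"tx": 0,"ty": 0,"tz": 0,"rx": 0,"ry": 0,"rz": 0,"gripper": 255},{"tx": 0,"ty": 0,"tz": 0,"rx": 0,"ry": 0,"rz": 0,"gripper": 255},{"tx": 0,"ty": 0,"tz": 0,"rx": 0,"ry": 0,"rz": 0,"gripper": 255},{"tx": 0,"ty": 0,"tz": 0,"rx": 0,"ry": 0,"rz": 0,"gripper": 255}])

```text
clock: 12.9
ee_pos: [462.2, -46.4, 155.4]
ee_rot: [0.0, 0.083, 0.997, 0.0]
force: [0.8, -0.1, -2.1]
opening: 23.0
```

Run:
```python
from h import *
w=eyes.get_image("wrist"); crop(w,285,150,80,80,8,"pics/w8.png"); st()
```

```text
t 12.95 pos [462.17 -46.44 155.42] toolx 2.9757 blade 2.4521 tilt [0.0003 0.    ] F [-0.07 -0.71 -1.5 ] M [-0.021 -0.004  0.024] op 23.0 q [ 0.04  0.51 -0.01  2.11  0.01  0.53  1.44]
```

View pics/w8.png

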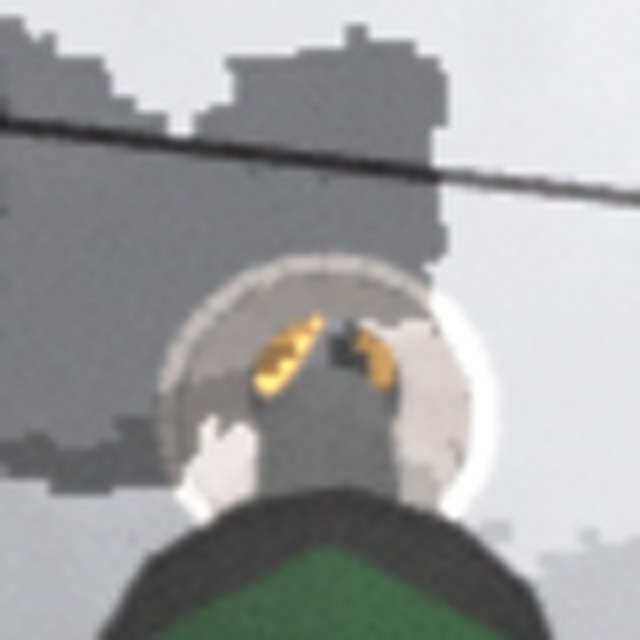

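>>> step_arm(plan=[{"tx": 0,"ty": 0,"tz": 0.002,"rx": 0,"ry": 0,"rz": 0,"gripper": 255},{"tx": 0,"ty": 0,"tz": 0.002,"rx": 0,"ry": 0,"rz": 0,"gripper": 255},{"tx": 0,"ty": 0,"tz": 0.002,"rx": 0,"ry": 0,"rz": 0,"gripper": 255},{"tx": 0,"ty": 0,"tz": 0.002,"rx": 0,"ry": 0,"rz": 0,"gripper": 255},{"tx": 0,"ty": 0,"tz": 0.001,"rx": 0,"ry": 0,"rz": 0,"gripper": 255},{"tx": 0,"ty": 0,"tz": 0.001,"rx": 0,"ry": 0,"rz": 0,"gripper": 255},{"tx": 0,"ty": 0,"tz": 0,"rx": 0,"ry": 0,"rz": 0,"gripper": 255},{"tx": 0,"ty": 0,"tz": 0,"rx": 0,"ry": 0,"rz": 0,"gripper": 255},{"tx": 0,"ty": 0,"tz": 0,"rx": 0,"ry": 0,"rz": 0,"gripper": 255},{"tx": 0,"ty": 0,"tz": 0,"rx": 0,"ry": 0,"rz": 0,"gripper": 255}])

```text
clock: 13.95
ee_pos: [462.1, -46.4, 145.3]
ee_rot: [0.0, 0.083, 0.997, 0.0]
force: [-0.4, -0.6, -2.0]
opening: 23.4
```

>>> step_arm(plan=[{"tx": 0,"ty": 0,"tz": 0.001,"rx": 0,"ry": 0,"rz": 0,"gripper": 255},{"tx": 0,"ty": 0,"tz": 0,"rx": 0,"ry": 0,"rz": 0,"gripper": 255},{"tx": 0,"ty": 0,"tz": 0.001,"rx": 0,"ry": 0,"rz": 0,"gripper": 255},{"tx": 0,"ty": 0,"tz": 0,"rx": 0,"ry": 0,"rz": 0,"gripper": 255},{"tx": 0,"ty": 0,"tz": 0.001,"rx": 0,"ry": 0,"rz": 0,"gripper": 255},{"tx": 0,"ty": 0,"tz": 0,"rx": 0,"ry": 0,"rz": 0,"gripper": 255},{"tx": 0,"ty": 0,"tz": 0.001,"rx": 0,"ry": 0,"rz": 0,"gripper": 255},{"tx": 0,"ty": 0,"tz": 0,"rx": 0,"ry": 0,"rz": 0,"gripper": 255},{"tx": 0,"ty": 0,"tz": 0,"rx": 0,"ry": 0,"rz": 0,"gripper": 255},{"tx": 0,"ty": 0,"tz": 0,"rx": 0,"ry": 0,"rz": 0,"gripper": 255}])

```text
clock: 14.95
ee_pos: [462.1, -46.4, 141.3]
ee_rot: [0.0, 0.083, 0.997, 0.0]
force: [-0.1, -0.8, -2.2]
opening: 23.2
```

Run:
```python
from h import *
st()
```

```text
t 14.95 pos [462.1  -46.44 141.31] toolx 2.9757 blade 2.4521 tilt [0. 0.] F [-0.1  -0.8  -2.19] M [-0.001 -0.05   0.028] op 23.2 q [ 0.04  0.53 -0.01  2.12  0.01  0.49  1.44]
```

>>> step_arm(plan=[{"tx": 0,"ty": 0,"tz": 0.001,"rx": 0,"ry": 0,"rz": 0,"gripper": 255},{"tx": 0,"ty": 0,"tz": 0,"rx": 0,"ry": 0,"rz": 0,"gripper": 255},{"tx": 0,"ty": 0,"tz": 0.001,"rx": 0,"ry": 0,"rz": 0,"gripper": 255},{"tx": 0,"ty": 0,"tz": 0,"rx": 0,"ry": 0,"rz": 0,"gripper": 255},{"tx": 0,"ty": 0,"tz": 0.001,"rx": 0,"ry": 0,"rz": 0,"gripper": 255},{"tx": 0,"ty": 0,"tz": 0,"rx": 0,"ry": 0,"rz": 0,"gripper": 255},{"tx": 0,"ty": 0,"tz": 0,"rx": 0,"ry": 0,"rz": 0,"gripper": 255},{"tx": 0,"ty": 0,"tz": 0,"rx": 0,"ry": 0,"rz": 0,"gripper": 255},{"tx": 0,"ty": 0,"tz": 0,"rx": 0,"ry": 0,"rz": 0,"gripper": 255},{"tx": 0,"ty": 0,"tz": 0,"rx": 0,"ry": 0,"rz": 0,"gripper": 255}])

```text
clock: 15.95
ee_pos: [462.1, -46.4, 138.3]
ee_rot: [0.0, 0.083, 0.997, 0.0]
force: [0.2, -0.4, -1.7]
opening: 23.5
```

>>> step_arm(plan=[{"tx": 0,"ty": 0,"tz": 0.001,"rx": 0,"ry": 0,"rz": 0,"gripper": 255},{"tx": 0,"ty": 0,"tz": 0,"rx": 0,"ry": 0,"rz": 0,"gripper": 255},{"tx": 0,"ty": 0,"tz": 0.001,"rx": 0,"ry": 0,"rz": 0,"gripper": 255},{"tx": 0,"ty": 0,"tz": 0,"rx": 0,"ry": 0,"rz": 0,"gripper": 255},{"tx": 0,"ty": 0,"tz": 0.0005,"rx": 0,"ry": 0,"rz": 0,"gripper": 255},{"tx": 0,"ty": 0,"tz": 0,"rx": 0,"ry": 0,"rz": 0,"gripper": 255},{"tx": 0,"ty": 0,"tz": 0,"rx": 0,"ry": 0,"rz": 0,"gripper": 255},{"tx": 0,"ty": 0,"tz": 0,"rx": 0,"ry": 0,"rz": 0,"gripper": 255},{"tx": 0,"ty": 0,"tz": 0,"rx": 0,"ry": 0,"rz": 0,"gripper": 255},{"tx": 0,"ty": 0,"tz": 0,"rx": 0,"ry": 0,"rz": 0,"gripper": 255}])

```text
clock: 16.95
ee_pos: [462.1, -46.4, 135.8]
ee_rot: [-0.0, 0.083, 0.997, 0.0]
force: [0.4, -0.7, -1.5]
opening: 23.4
```

>>> step_arm(plan=[{"tx": 0,"ty": 0,"tz": 0.001,"rx": 0,"ry": 0,"rz": 0,"gripper": 255},{"tx": 0,"ty": 0,"tz": 0,"rx": 0,"ry": 0,"rz": 0,"gripper": 255},{"tx": 0,"ty": 0,"tz": 0.0005,"rx": 0,"ry": 0,"rz": 0,"gripper": 255},{"tx": 0,"ty": 0,"tz": 0,"rx": 0,"ry": 0,"rz": 0,"gripper": 255},{"tx": 0,"ty": 0,"tz": 0.0005,"rx": 0,"ry": 0,"rz": 0,"gripper": 255},{"tx": 0,"ty": 0,"tz": 0,"rx": 0,"ry": 0,"rz": 0,"gripper": 255},{"tx": 0,"ty": 0,"tz": 0,"rx": 0,"ry": 0,"rz": 0,"gripper": 255},{"tx": 0,"ty": 0,"tz": 0,"rx": 0,"ry": 0,"rz": 0,"gripper": 255},{"tx": 0,"ty": 0,"tz": 0,"rx": 0,"ry": 0,"rz": 0,"gripper": 255},{"tx": 0,"ty": 0,"tz": 0,"rx": 0,"ry": 0,"rz": 0,"gripper": 255}])

```text
clock: 17.95
ee_pos: [462.2, -46.4, 133.8]
ee_rot: [0.0, 0.083, 0.997, 0.0]
force: [-0.2, -0.0, 3.1]
opening: 23.2
```

Run:
```python
from h import *
w=eyes.get_image("wrist"); crop(w,285,150,80,80,8,"pics/w9.png"); st()
```

```text
t 18.00 pos [462.22 -46.41 133.83] toolx 2.9758 blade 2.4522 tilt [0.0003 0.    ] F [0.01 0.21 2.97] M [-0.011  0.007 -0.055] op 23.3 q [ 0.04  0.55 -0.01  2.13  0.01  0.47  1.44]
```

View pics/w9.png

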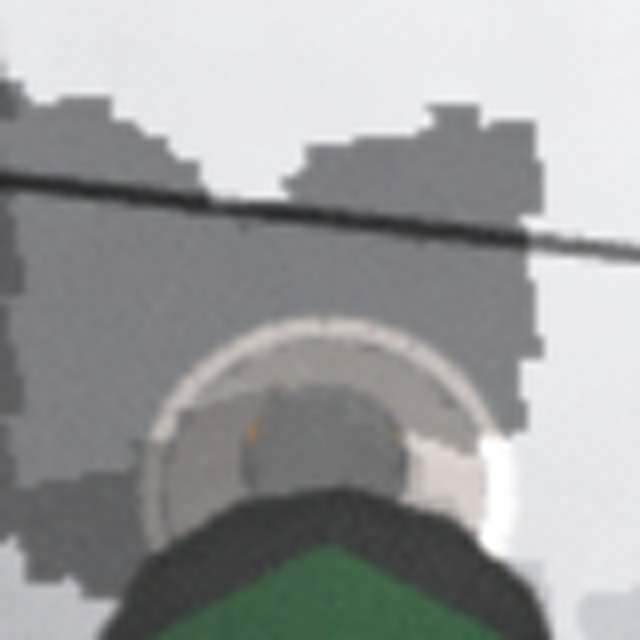

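>>> step_arm(plan=[{"tx": 0,"ty": 0,"tz": 0.0005,"rx": 0,"ry": 0,"rz": 0,"gripper": 255},{"tx": 0,"ty": 0,"tz": 0,"rx": 0,"ry": 0,"rz": 0,"gripper": 255},{"tx": 0,"ty": 0,"tz": 0.0005,"rx": 0,"ry": 0,"rz": 0,"gripper": 255},{"tx": 0,"ty": 0,"tz": 0,"rx": 0,"ry": 0,"rz": 0,"gripper": 255},{"tx": 0,"ty": 0,"tz": 0.0005,"rx": 0,"ry": 0,"rz": 0,"gripper": 255},{"tx": 0,"ty": 0,"tz": 0,"rx": 0,"ry": 0,"rz": 0,"gripper": 255},{"tx": 0,"ty": 0,"tz": 0.0005,"rx": 0,"ry": 0,"rz": 0,"gripper": 255},{"tx": 0,"ty": 0,"tz": 0,"rx": 0,"ry": 0,"rz": 0,"gripper": 255},{"tx": 0,"ty": 0,"tz": 0,"rx": 0,"ry": 0,"rz": 0,"gripper": 255},{"tx": 0,"ty": 0,"tz": 0,"rx": 0,"ry": 0,"rz": 0,"gripper": 255}])

```text
clock: 19.0
ee_pos: [462.2, -46.4, 131.9]
ee_rot: [0.0, 0.083, 0.997, 0.0]
force: [0.0, 0.4, 5.1]
opening: 22.9
```

Run:
```python
from h import *
st()
```

```text
t 19.00 pos [462.19 -46.43 131.88] toolx 2.9757 blade 2.4521 tilt [ 0.0002 -0.    ] F [0.04 0.36 5.07] M [-0.017  0.028  0.047] op 22.9 q [ 0.04  0.55 -0.01  2.13  0.01  0.46  1.44]
```

>>> step_arm(plan=[{"tx": 0,"ty": 0,"tz": 0.0005,"rx": 0,"ry": 0,"rz": 0,"gripper": 255},{"tx": 0,"ty": 0,"tz": 0.0005,"rx": 0,"ry": 0,"rz": 0,"gripper": 255},{"tx": 0,"ty": 0,"tz": 0.0005,"rx": 0,"ry": 0,"rz": 0,"gripper": 255},{"tx": 0,"ty": 0,"tz": 0,"rx": 0,"ry": 0,"rz": 0,"gripper": 255},{"tx": 0,"ty": 0,"tz": 0,"rx": 0,"ry": 0,"rz": 0.05,"gripper": 255},{"tx": 0,"ty": 0,"tz": 0,"rx": 0,"ry": 0,"rz": 0.05,"gripper": 255},{"tx": 0,"ty": 0,"tz": 0,"rx": 0,"ry": 0,"rz": 0.05,"gripper": 255},{"tx": 0,"ty": 0,"tz": 0,"rx": 0,"ry": 0,"rz": 0.05,"gripper": 255},{"tx": 0,"ty": 0,"tz": 0,"rx": 0,"ry": 0,"rz": 0.05,"gripper": 255},{"tx": 0,"ty": 0,"tz": 0,"rx": 0,"ry": 0,"rz": 0.05,"gripper": 255}])

```text
clock: 20.0
ee_pos: [462.3, -46.5, 130.5]
ee_rot: [0.0, 0.232, 0.973, 0.0]
force: [-0.7, -0.1, 5.9]
opening: 23.3
```

Run:
```python
from h import *
st()
```

```text
t 20.00 pos [462.3  -46.47 130.51] toolx 2.6739 blade 2.1503 tilt [ 0.0005 -0.0001] F [-0.73 -0.08  5.94] M [0.014 0.072 0.034] op 23.3 q [-0.02  0.56  0.08  2.13 -0.09  0.46  1.24]
```

>>> step_arm(plan=[{"tx": 0,"ty": 0,"tz": 0.0004,"rx": 0,"ry": 0,"rz": 0,"gripper": 255},{"tx": 0,"ty": 0,"tz": 0,"rx": 0,"ry": 0,"rz": 0.07,"gripper": 255},{"tx": 0,"ty": 0,"tz": 0,"rx": 0,"ry": 0,"rz": 0.07,"gripper": 255},{"tx": 0,"ty": 0,"tz": 0,"rx": 0,"ry": 0,"rz": 0.07,"gripper": 255},{"tx": 0,"ty": 0,"tz": 0,"rx": 0,"ry": 0,"rz": 0.07,"gripper": 255},{"tx": 0,"ty": 0,"tz": 0,"rx": 0,"ry": 0,"rz": 0.07,"gripper": 255},{"tx": 0,"ty": 0,"tz": 0,"rx": 0,"ry": 0,"rz": 0.07,"gripper": 255},{"tx": 0,"ty": 0,"tz": 0,"rx": 0,"ry": 0,"rz": 0.07,"gripper": 255},{"tx": 0,"ty": 0,"tz": 0,"rx": 0,"ry": 0,"rz": 0,"gripper": 255},{"tx": 0,"ty": 0,"tz": 0,"rx": 0,"ry": 0,"rz": 0,"gripper": 255}])

```text
clock: 21.0
ee_pos: [462.3, -46.6, 130.1]
ee_rot: [0.0, 0.46, 0.888, -0.0]
force: [-0.4, -0.3, 7.2]
opening: 23.4
```

Run:
```python
from h import *
st()
```

```text
t 21.00 pos [462.29 -46.58 130.12] toolx 2.1859 blade 1.6623 tilt [ 0.0005 -0.0003] F [-0.35 -0.35  7.21] M [-0.132  0.031  0.046] op 23.4 q [-0.11  0.57  0.21  2.13 -0.26  0.47  0.92]
```

>>> step_arm(plan=[{"tx": 0,"ty": 0,"tz": 0,"rx": 0,"ry": 0,"rz": 0.08,"gripper": 255},{"tx": 0,"ty": 0,"tz": 0,"rx": 0,"ry": 0,"rz": 0.08,"gripper": 255},{"tx": 0,"ty": 0,"tz": 0,"rx": 0,"ry": 0,"rz": 0.08,"gripper": 255},{"tx": 0,"ty": 0,"tz": 0,"rx": 0,"ry": 0,"rz": 0.08,"gripper": 255},{"tx": 0,"ty": 0,"tz": 0,"rx": 0,"ry": 0,"rz": 0.08,"gripper": 255},{"tx": 0,"ty": 0,"tz": 0,"rx": 0,"ry": 0,"rz": 0.08,"gripper": 255},{"tx": 0,"ty": 0,"tz": 0,"rx": 0,"ry": 0,"rz": 0.08,"gripper": 255},{"tx": 0,"ty": 0,"tz": 0,"rx": 0,"ry": 0,"rz": 0.05,"gripper": 255},{"tx": 0,"ty": 0,"tz": 0,"rx": 0,"ry": 0,"rz": 0,"gripper": 255},{"tx": 0,"ty": 0,"tz": 0,"rx": 0,"ry": 0,"rz": 0,"gripper": 255}])

```text
clock: 22.0
ee_pos: [462.3, -46.7, 130.1]
ee_rot: [0.0, 0.705, 0.709, 0.0]
force: [-1.0, -0.8, 7.2]
opening: 23.3
```

Run:
```python
from h import *
st()
```

```text
t 22.00 pos [462.28 -46.72 130.1 ] toolx 1.5757 blade 1.0521 tilt [ 0.0005 -0.0005] F [-0.99 -0.82  7.19] M [-0.181  0.129  0.056] op 23.3 q [-0.22  0.59  0.39  2.14 -0.45  0.5   0.51]
```

>>> step_arm(plan=[{"tx": 0,"ty": 0,"tz": -0.001,"rx": 0,"ry": 0,"rz": 0,"gripper": 255},{"tx": 0,"ty": 0,"tz": -0.001,"rx": 0,"ry": 0,"rz": -0.03,"gripper": 255},{"tx": 0,"ty": 0,"tz": -0.002,"rx": 0,"ry": 0,"rz": -0.03,"gripper": 255},{"tx": 0,"ty": 0,"tz": -0.002,"rx": 0,"ry": 0,"rz": 0,"gripper": 255},{"tx": 0,"ty": 0,"tz": -0.003,"rx": 0,"ry": 0,"rz": 0,"gripper": 255},{"tx": 0,"ty": 0,"tz": -0.005,"rx": 0,"ry": 0,"rz": 0,"gripper": 255},{"tx": 0,"ty": 0,"tz": -0.01,"rx": 0,"ry": 0,"rz": 0,"gripper": 255},{"tx": 0,"ty": 0,"tz": -0.01,"rx": 0,"ry": 0,"rz": 0,"gripper": 255},{"tx": 0,"ty": 0,"tz": -0.01,"rx": 0,"ry": 0,"rz": 0,"gripper": 255},{"tx": 0,"ty": 0,"tz": 0,"rx": 0,"ry": 0,"rz": 0,"gripper": 255}])

```text
clock: 23.0
ee_pos: [463.0, -46.4, 175.5]
ee_rot: [0.001, 0.684, 0.73, 0.001]
force: [0.5, 0.1, -1.3]
opening: 23.1
```

Run:
```python
from h import *
import pickle
w=eyes.get_image("wrist"); pickle.dump(w,open("w10.pkl","wb")); crop(w,285,150,80,80,8,"pics/w10.png"); st()
```

```text
t 23.05 pos [462.61 -46.3  174.79] toolx 1.6361 blade 1.1125 tilt [0.0019 0.0001] F [-0.12  0.01 -1.73] M [-0.022  0.025 -0.013] op 23.4 q [-0.27  0.51  0.44  2.1  -0.37  0.61  0.5 ]
```

View pics/w10.png

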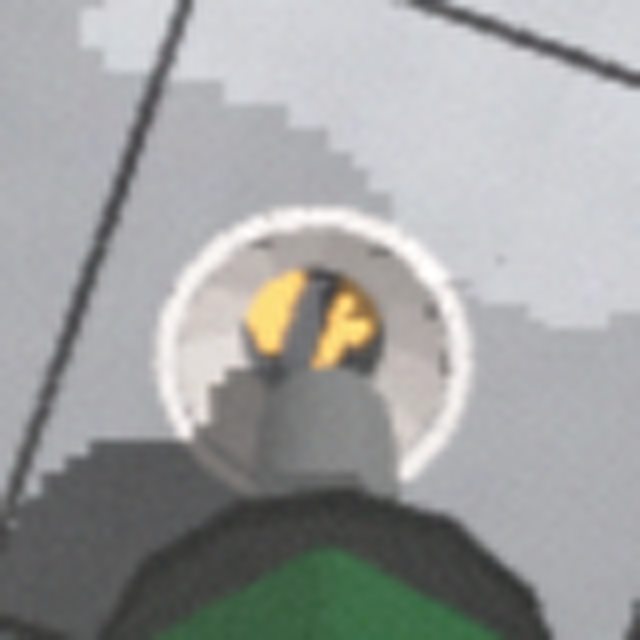

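Run:
```python
from h import *
import pickle
w=pickle.load(open("w10.pkl","rb"))
crop(w,308,172,30,30,20,"pics/w10d.png")
P=lambda u,v:(285+u/8-.44,150+v/8-.44)
for a,b in (((288,362),(310,275)),((317,366),(338,295))):
  for z in (36,40):
    d=onz(w,P(*b),z)-onz(w,P(*a),z); y=np.arctan2(d[1],d[0]); print(y,2.456-y)
```

```text
1.3926740048303738 1.0633259951696261
1.3926740048303714 1.0633259951696286
1.3570600609683214 1.0989399390316785
1.3570600609683199 1.09893993903168
```

View pics/w10d.png

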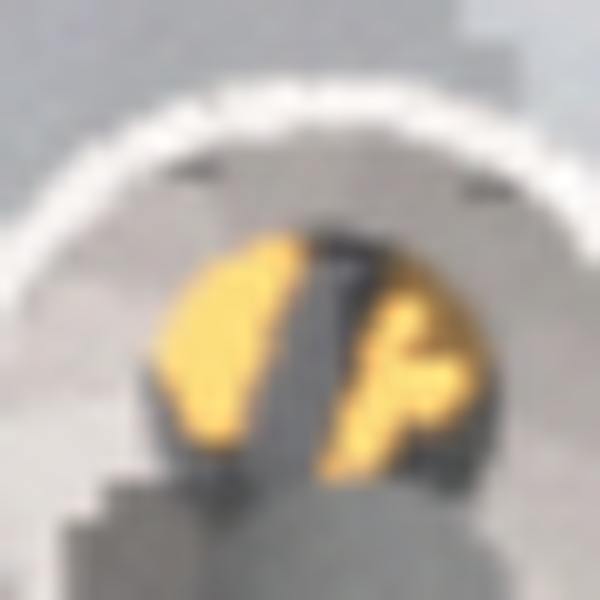

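>>> step_arm(plan=[{"tx": 0,"ty": -0.0003,"tz": 0,"rx": 0,"ry": 0,"rz": -0.08,"gripper": 255},{"tx": 0,"ty": 0,"tz": 0.006,"rx": 0,"ry": 0,"rz": 0,"gripper": 255},{"tx": 0,"ty": 0,"tz": 0.006,"rx": 0,"ry": 0,"rz": 0,"gripper": 255},{"tx": 0,"ty": 0,"tz": 0.006,"rx": 0,"ry": 0,"rz": 0,"gripper": 255},{"tx": 0,"ty": 0,"tz": 0.006,"rx": 0,"ry": 0,"rz": 0,"gripper": 255},{"tx": 0,"ty": 0,"tz": 0.005,"rx": 0,"ry": 0,"rz": 0,"gripper": 255},{"tx": 0,"ty": 0,"tz": 0.003,"rx": 0,"ry": 0,"rz": 0,"gripper": 255},{"tx": 0,"ty": 0,"tz": 0.002,"rx": 0,"ry": 0,"rz": 0,"gripper": 255},{"tx": 0,"ty": 0,"tz": 0,"rx": 0,"ry": 0,"rz": 0,"gripper": 255},{"tx": 0,"ty": 0,"tz": 0,"rx": 0,"ry": 0,"rz": 0,"gripper": 255}])

```text
clock: 24.05
ee_pos: [461.9, -46.5, 140.0]
ee_rot: [0.0, 0.654, 0.756, 0.0]
force: [-0.6, -0.7, -1.7]
opening: 22.9
```

Run:
```python
from h import *
st()
```

```text
t 24.05 pos [461.86 -46.48 139.98] toolx 1.7156 blade 1.192 tilt [0.0002 0.    ] F [-0.6  -0.66 -1.72] M [-0.013  0.029 -0.001] op 22.9 q [-0.21  0.56  0.36  2.13 -0.4   0.51  0.6 ]
```

>>> step_arm(plan=[{"tx": 0,"ty": 0,"tz": 0.001,"rx": 0,"ry": 0,"rz": 0,"gripper": 255},{"tx": 0,"ty": 0,"tz": 0.001,"rx": 0,"ry": 0,"rz": 0,"gripper": 255},{"tx": 0,"ty": 0,"tz": 0.001,"rx": 0,"ry": 0,"rz": 0,"gripper": 255},{"tx": 0,"ty": 0,"tz": 0.001,"rx": 0,"ry": 0,"rz": 0,"gripper": 255},{"tx": 0,"ty": 0,"tz": 0.001,"rx": 0,"ry": 0,"rz": 0,"gripper": 255},{"tx": 0,"ty": 0,"tz": 0,"rx": 0,"ry": 0,"rz": 0,"gripper": 255},{"tx": 0,"ty": 0,"tz": 0,"rx": 0,"ry": 0,"rz": 0,"gripper": 255},{"tx": 0,"ty": 0,"tz": 0,"rx": 0,"ry": 0,"rz": 0,"gripper": 255},{"tx": 0,"ty": 0,"tz": 0,"rx": 0,"ry": 0,"rz": 0,"gripper": 255},{"tx": 0,"ty": 0,"tz": 0,"rx": 0,"ry": 0,"rz": 0,"gripper": 255}])

```text
clock: 25.05
ee_pos: [462.0, -46.5, 135.0]
ee_rot: [0.0, 0.654, 0.756, 0.0]
force: [0.7, -0.2, 2.2]
opening: 23.1
```

Run:
```python
from h import *
st()
```

```text
t 25.05 pos [461.96 -46.48 135.02] toolx 1.7158 blade 1.1922 tilt [ 0.0004 -0.    ] F [ 0.7  -0.23  2.22] M [-0.013 -0.045  0.004] op 23.1 q [-0.21  0.57  0.36  2.13 -0.4   0.5   0.6 ]
```

>>> step_arm(plan=[{"tx": 0,"ty": 0,"tz": 0.0008,"rx": 0,"ry": 0,"rz": 0,"gripper": 255},{"tx": 0,"ty": 0,"tz": 0,"rx": 0,"ry": 0,"rz": 0.06,"gripper": 255},{"tx": 0,"ty": 0,"tz": 0,"rx": 0,"ry": 0,"rz": 0.06,"gripper": 255},{"tx": 0,"ty": 0,"tz": 0,"rx": 0,"ry": 0,"rz": 0.06,"gripper": 255},{"tx": 0,"ty": 0,"tz": 0,"rx": 0,"ry": 0,"rz": 0.06,"gripper": 255},{"tx": 0,"ty": 0,"tz": 0,"rx": 0,"ry": 0,"rz": 0.06,"gripper": 255},{"tx": 0,"ty": 0,"tz": 0,"rx": 0,"ry": 0,"rz": 0.05,"gripper": 255},{"tx": 0,"ty": 0,"tz": 0,"rx": 0,"ry": 0,"rz": 0,"gripper": 255},{"tx": 0,"ty": 0,"tz": 0,"rx": 0,"ry": 0,"rz": 0,"gripper": 255},{"tx": 0,"ty": 0,"tz": 0,"rx": 0,"ry": 0,"rz": 0,"gripper": 255}])

```text
clock: 26.05
ee_pos: [462.1, -46.6, 134.2]
ee_rot: [0.0, 0.775, 0.631, 0.0]
force: [0.2, -0.2, 3.7]
opening: 23.3
```

Run:
```python
from h import *
st()
```

```text
t 26.05 pos [462.1  -46.6  134.21] toolx 1.3666 blade 0.843 tilt [ 0.0007 -0.0002] F [ 0.23 -0.22  3.69] M [-0.17  -0.21   0.102] op 23.3 q [-0.27  0.59  0.45  2.13 -0.51  0.52  0.37]
```

Torque about z ≈ 0.1 N·m (turning friction). Lift out and look.

>>> step_arm(plan=[{"tx": 0,"ty": 0,"tz": 0,"rx": 0,"ry": 0,"rz": -0.06,"gripper": 255},{"tx": 0,"ty": 0,"tz": -0.001,"rx": 0,"ry": 0,"rz": 0,"gripper": 255},{"tx": 0,"ty": 0,"tz": -0.002,"rx": 0,"ry": 0,"rz": 0,"gripper": 255},{"tx": 0,"ty": 0,"tz": -0.003,"rx": 0,"ry": 0,"rz": 0,"gripper": 255},{"tx": 0,"ty": 0,"tz": -0.007,"rx": 0,"ry": 0,"rz": 0,"gripper": 255},{"tx": 0,"ty": 0,"tz": -0.01,"rx": 0,"ry": 0,"rz": 0,"gripper": 255},{"tx": 0,"ty": 0,"tz": -0.01,"rx": 0,"ry": 0,"rz": 0,"gripper": 255},{"tx": 0,"ty": 0,"tz": -0.01,"rx": 0,"ry": 0,"rz": 0,"gripper": 255},{"tx": 0,"ty": 0,"tz": 0,"rx": 0,"ry": 0,"rz": 0,"gripper": 255},{"tx": 0,"ty": 0,"tz": 0,"rx": 0,"ry": 0,"rz": 0,"gripper": 255}])

```text
clock: 27.05
ee_pos: [461.8, -46.2, 177.4]
ee_rot: [0.0, 0.756, 0.654, 0.0]
force: [0.3, 0.9, -1.5]
opening: 23.1
```

Run:
```python
from h import *
import pickle
w=eyes.get_image("wrist"); pickle.dump(w,open("w11.pkl","wb")); crop(w,305,170,40,40,15,"pics/w11.png"); st()
```

```text
t 27.10 pos [461.62 -46.18 177.11] toolx 1.4261 blade 0.9025 tilt [-0.0002  0.0003] F [-1.29 -0.12 -1.76] M [-0.001  0.007 -0.031] op 23.5 q [-0.32  0.52  0.51  2.1  -0.43  0.63  0.35]
```

View pics/w11.png

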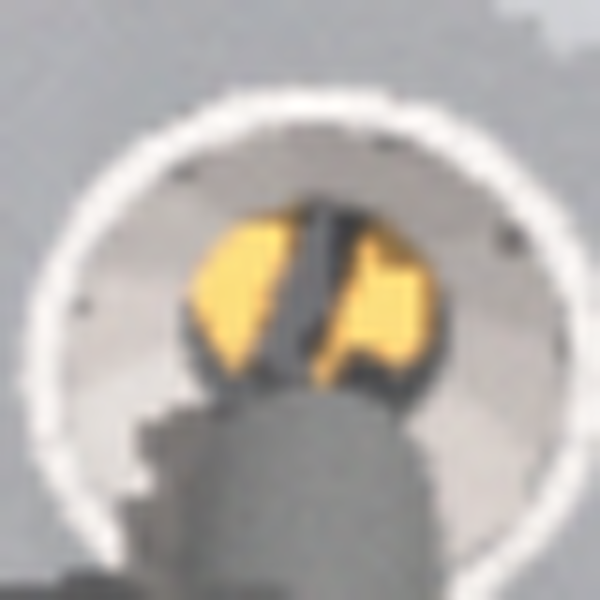

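Run:
```python
from h import *
import pickle
w=pickle.load(open("w11.pkl","rb"))
P=lambda u,v:(305+u/15-.47,170+v/15-.47)
for a,b in (((248,365),(298,225)),((318,385),(362,245))):
    d=onz(w,P(*b),38)-onz(w,P(*a),38); y=np.arctan2(d[1],d[0]); print(y,2.456-y)
w=pickle.load(open("w10.pkl","rb"))
P=lambda u,v:(308+u/20-.47,172+v/20-.47)
for a,b in (((248,440),(305,255)),((325,475),(385,290))):
    d=onz(w,P(*b),38)-onz(w,P(*a),38); y=np.arctan2(d[1],d[0]); print(y,2.456-y)
```

```text
1.0909150343392913 1.3650849656607087
1.1320268649930165 1.3239731350069834
1.3424877323065856 1.1135122676934144
1.331554499206372 1.124445500793628
```

>>> step_arm(plan=[{"tx": 0,"ty": 0,"tz": -0.02,"rx": 0,"ry": 0,"rz": 0,"gripper": 255},{"tx": 0,"ty": 0,"tz": -0.02,"rx": 0,"ry": 0,"rz": 0.09,"gripper": 255},{"tx": 0,"ty": 0,"tz": 0,"rx": 0,"ry": 0,"rz": 0.09,"gripper": 255},{"tx": 0,"ty": 0,"tz": 0,"rx": 0,"ry": 0,"rz": 0.09,"gripper": 255},{"tx": -0.03,"ty": 0.0115,"tz": 0,"rx": 0,"ry": 0,"rz": 0,"gripper": 255},{"tx": -0.03,"ty": 0.0115,"tz": 0,"rx": 0,"ry": 0,"rz": 0,"gripper": 255},{"tx": -0.03,"ty": 0.0115,"tz": 0,"rx": 0,"ry": 0,"rz": 0,"gripper": 255},{"tx": -0.03,"ty": 0.0115,"tz": 0,"rx": 0,"ry": 0,"rz": 0,"gripper": 255},{"tx": -0.03,"ty": 0.0115,"tz": 0,"rx": 0,"ry": 0,"rz": 0,"gripper": 255},{"tx": -0.03,"ty": 0.0115,"tz": 0,"rx": 0,"ry": 0,"rz": 0,"gripper": 255}])

```text
clock: 28.1
ee_pos: [451.8, -239.9, 216.5]
ee_rot: [-0.001, 0.838, 0.546, -0.0]
force: [-0.8, -0.6, -3.0]
opening: 23.6
```

>>> step_arm(plan=[{"tx": -0.03,"ty": 0.0115,"tz": 0,"rx": 0,"ry": 0,"rz": 0,"gripper": 255},{"tx": -0.03,"ty": 0.0115,"tz": 0,"rx": 0,"ry": 0,"rz": 0,"gripper": 255},{"tx": -0.0215,"ty": 0.008,"tz": 0,"rx": 0,"ry": 0,"rz": 0,"gripper": 255},{"tx": 0,"ty": 0,"tz": 0,"rx": 0,"ry": 0,"rz": 0,"gripper": 255},{"tx": 0,"ty": 0,"tz": 0,"rx": 0,"ry": 0,"rz": 0,"gripper": 255},{"tx": 0,"ty": 0,"tz": 0,"rx": 0,"ry": 0,"rz": 0,"gripper": 255},{"tx": 0,"ty": 0,"tz": 0,"rx": 0,"ry": 0,"rz": 0,"gripper": 255},{"tx": 0,"ty": 0,"tz": 0,"rx": 0,"ry": 0,"rz": 0,"gripper": 255},{"tx": 0,"ty": 0,"tz": 0,"rx": 0,"ry": 0,"rz": 0,"gripper": 255},{"tx": 0,"ty": 0,"tz": 0,"rx": 0,"ry": 0,"rz": 0,"gripper": 255}])

```text
clock: 29.1
ee_pos: [448.0, -325.7, 217.1]
ee_rot: [-0.0, 0.837, 0.546, 0.0]
force: [0.1, 0.3, -1.2]
opening: 23.5
```

Run:
```python
from h import *
import pickle
w=eyes.get_image("wrist"); pickle.dump(w,open("w12.pkl","wb")); crop(w,285,150,80,80,8,"pics/w12.png"); st()
```

```text
t 29.15 pos [ 447.95 -325.82  217.14] toolx 1.1561 blade 0.6325 tilt [0.0001 0.0001] F [ 0.73 -0.44 -1.25] M [-0.027  0.026 -0.009] op 23.0 q [ 0.19  0.59  0.6   1.83 -0.43  0.86  0.59]
```

View pics/w12.png

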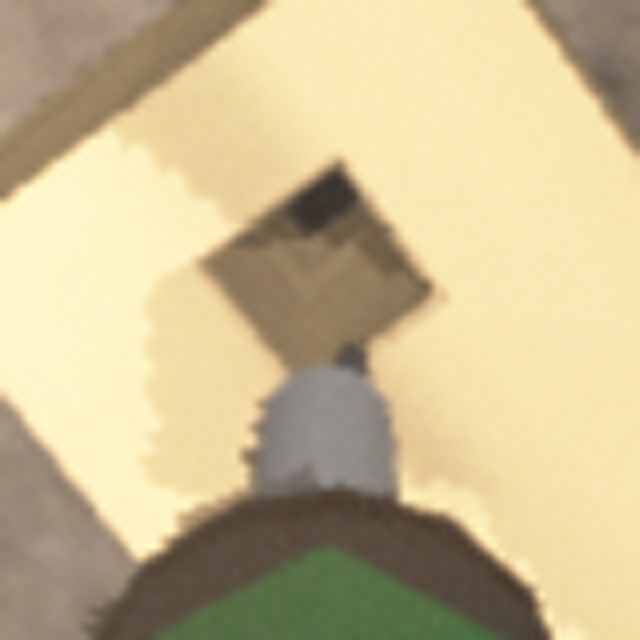

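Run:
```python
from h import *
import pickle
w=pickle.load(open("w12.pkl","rb"))
P=lambda u,v:(285+u/8-.44,150+v/8-.44)
a=[onz(w,P(*p),72) for p in [(340,160),(437,293),(203,262)]]
print((a[1]+a[2])/2, a)
o,r=st(); f=lambda p:((proj(w,o["ee_pos"]+r.apply(p))[0]-[285,150]+.44)*8).round()
print(f([6,0,91]),f([0,6,85]),f([0,-6,85]))
```

```text
[ 447.84435814 -325.49881928   72.        ] [array([ 454.91915995, -314.65754753,   72.        ]), array([ 458.58493342, -332.09865347,   72.        ]), array([ 437.10378286, -318.89898509,   72.        ])]
t 29.15 pos [ 447.95 -325.82  217.14] toolx 1.1561 blade 0.6325 tilt [0.0001 0.0001] F [ 0.73 -0.44 -1.25] M [-0.027  0.026 -0.009] op 23.0 q [ 0.19  0.59  0.6   1.83 -0.43  0.86  0.59]
[321. 366.] [391. 453.] [250. 453.]
```

>>> step_arm(plan=[{"tx": 0,"ty": 0,"tz": 0.015,"rx": 0,"ry": 0,"rz": 0,"gripper": 255},{"tx": 0,"ty": 0,"tz": 0.015,"rx": 0,"ry": 0,"rz": 0,"gripper": 255},{"tx": 0,"ty": 0,"tz": 0.01,"rx": 0,"ry": 0,"rz": 0,"gripper": 255},{"tx": 0,"ty": 0,"tz": 0.01,"rx": 0,"ry": 0,"rz": 0,"gripper": 255},{"tx": 0,"ty": 0,"tz": 0,"rx": 0,"ry": 0,"rz": 0,"gripper": 255},{"tx": 0,"ty": 0,"tz": 0,"rx": 0,"ry": 0,"rz": 0,"gripper": 255},{"tx": 0,"ty": 0,"tz": 0,"rx": 0,"ry": 0,"rz": 0,"gripper": 255},{"tx": 0,"ty": 0,"tz": 0,"rx": 0,"ry": 0,"rz": 0,"gripper": 255},{"tx": 0,"ty": 0,"tz": 0,"rx": 0,"ry": 0,"rz": 0,"gripper": 255},{"tx": 0,"ty": 0,"tz": 0,"rx": 0,"ry": 0,"rz": 0,"gripper": 255}])

```text
clock: 30.15
ee_pos: [448.0, -326.1, 167.3]
ee_rot: [0.0, 0.838, 0.546, 0.0]
force: [-0.5, 0.2, -2.2]
opening: 23.2
```

>>> step_arm(plan=[{"tx": 0,"ty": 0,"tz": 0.01,"rx": 0,"ry": 0,"rz": 0,"gripper": 255},{"tx": 0,"ty": 0,"tz": 0.01,"rx": 0,"ry": 0,"rz": 0,"gripper": 255},{"tx": 0,"ty": 0,"tz": 0.01,"rx": 0,"ry": 0,"rz": 0,"gripper": 255},{"tx": 0,"ty": 0,"tz": 0.01,"rx": 0,"ry": 0,"rz": 0,"gripper": 255},{"tx": 0,"ty": 0,"tz": 0.01,"rx": 0,"ry": 0,"rz": 0,"gripper": 255},{"tx": 0,"ty": 0,"tz": 0.008,"rx": 0,"ry": 0,"rz": 0,"gripper": 255},{"tx": 0,"ty": 0,"tz": 0.004,"rx": 0,"ry": 0,"rz": 0,"gripper": 255},{"tx": 0,"ty": 0,"tz": 0,"rx": 0,"ry": 0,"rz": 0,"gripper": 255},{"tx": 0,"ty": 0,"tz": 0,"rx": 0,"ry": 0,"rz": 0,"gripper": 255},{"tx": 0,"ty": 0,"tz": 0,"rx": 0,"ry": 0,"rz": 0,"gripper": 255}])

```text
clock: 31.15
ee_pos: [448.1, -326.3, 105.5]
ee_rot: [0.0, 0.838, 0.546, 0.0]
force: [-0.1, -0.6, -1.9]
opening: 22.9
```

```bash
python3 -c "
from h import *
st()"
```

```text
t 31.15 pos [ 448.12 -326.28  105.52] toolx 1.1558 blade 0.6322 tilt [ 0.0008 -0.0005] F [-0.12 -0.61 -1.91] M [-0.004 -0.017  0.007] op 22.9 q [ 0.28  0.74  0.47  1.92 -0.55  0.62  0.69]
```

>>> step_arm(plan=[{"tx": 0,"ty": 0,"tz": 0.001,"rx": 0,"ry": 0,"rz": 0,"gripper": 255},{"tx": 0,"ty": 0,"tz": 0.001,"rx": 0,"ry": 0,"rz": 0,"gripper": 255},{"tx": 0,"ty": 0,"tz": 0.001,"rx": 0,"ry": 0,"rz": 0,"gripper": 255},{"tx": 0,"ty": 0,"tz": 0.0005,"rx": 0,"ry": 0,"rz": 0,"gripper": 255},{"tx": 0,"ty": 0,"tz": 0,"rx": 0,"ry": 0,"rz": 0,"gripper": 255},{"tx": 0,"ty": 0,"tz": 0,"rx": 0,"ry": 0,"rz": 0,"gripper": 255},{"tx": 0,"ty": 0,"tz": 0,"rx": 0,"ry": 0,"rz": 0,"gripper": 255},{"tx": 0,"ty": 0,"tz": 0,"rx": 0,"ry": 0,"rz": 0,"gripper": 255},{"tx": 0,"ty": 0,"tz": 0,"rx": 0,"ry": 0,"rz": 0,"gripper": 255},{"tx": 0,"ty": 0,"tz": 0,"rx": 0,"ry": 0,"rz": 0,"gripper": 255}])

```text
clock: 32.15
ee_pos: [447.8, -326.0, 101.6]
ee_rot: [-0.0, 0.838, 0.546, 0.0]
force: [0.7, -0.6, -1.3]
opening: 23.5
```

>>> step_arm(plan=[{"tx": 0,"ty": 0,"tz": 0.0005,"rx": 0,"ry": 0,"rz": 0,"gripper": 255},{"tx": 0,"ty": 0,"tz": 0.0005,"rx": 0,"ry": 0,"rz": 0,"gripper": 255},{"tx": 0,"ty": 0,"tz": 0,"rx": 0,"ry": 0,"rz": 0,"gripper": 255},{"tx": 0,"ty": 0,"tz": 0,"rx": 0,"ry": 0,"rz": 0,"gripper": 255},{"tx": 0,"ty": 0,"tz": 0,"rx": 0,"ry": 0,"rz": 0,"gripper": 255},{"tx": 0,"ty": 0,"tz": 0,"rx": 0,"ry": 0,"rz": 0,"gripper": 255},{"tx": 0,"ty": 0,"tz": 0,"rx": 0,"ry": 0,"rz": 0,"gripper": 255},{"tx": 0,"ty": 0,"tz": 0,"rx": 0,"ry": 0,"rz": 0,"gripper": 255},{"tx": 0,"ty": 0,"tz": 0,"rx": 0,"ry": 0,"rz": 0,"gripper": 255},{"tx": 0,"ty": 0,"tz": 0,"rx": 0,"ry": 0,"rz": 0,"gripper": 255}])

```text
clock: 33.15
ee_pos: [447.9, -326.1, 101.2]
ee_rot: [0.0, 0.838, 0.546, 0.0]
force: [-1.2, 1.6, 6.4]
opening: 23.0
```

Guard touches (~8 N). Release gently and rise.

>>> step_arm(plan=[{"tx": 0,"ty": 0,"tz": -0.0003,"rx": 0,"ry": 0,"rz": 0,"gripper": 255},{"tx": 0,"ty": 0,"tz": 0,"rx": 0,"ry": 0,"rz": 0,"gripper": 140},{"tx": 0,"ty": 0,"tz": 0,"rx": 0,"ry": 0,"rz": 0,"gripper": 100},{"tx": 0,"ty": 0,"tz": 0,"rx": 0,"ry": 0,"rz": 0,"gripper": 60},{"tx": 0,"ty": 0,"tz": 0,"rx": 0,"ry": 0,"rz": 0,"gripper": 0},{"tx": 0,"ty": 0,"tz": 0,"rx": 0,"ry": 0,"rz": 0,"gripper": 0},{"tx": 0,"ty": 0,"tz": 0,"rx": 0,"ry": 0,"rz": 0,"gripper": 0},{"tx": 0,"ty": 0,"tz": 0,"rx": 0,"ry": 0,"rz": 0,"gripper": 0},{"tx": 0,"ty": 0,"tz": 0,"rx": 0,"ry": 0,"rz": 0,"gripper": 0},{"tx": 0,"ty": 0,"tz": 0,"rx": 0,"ry": 0,"rz": 0,"gripper": 0}])

```text
clock: 34.15
ee_pos: [447.8, -326.0, 100.9]
ee_rot: [-0.0, 0.838, 0.546, 0.0]
force: [-0.3, 0.3, -0.3]
opening: 85.5
```

>>> step_arm(plan=[{"tx": 0,"ty": 0,"tz": -0.01,"rx": 0,"ry": 0,"rz": 0,"gripper": 0},{"tx": 0,"ty": 0,"tz": -0.015,"rx": 0,"ry": 0,"rz": 0,"gripper": 0},{"tx": 0,"ty": 0,"tz": -0.02,"rx": 0,"ry": 0,"rz": 0,"gripper": 0},{"tx": 0,"ty": 0,"tz": -0.02,"rx": 0,"ry": 0,"rz": 0,"gripper": 0},{"tx": 0,"ty": 0,"tz": -0.02,"rx": 0,"ry": 0,"rz": 0,"gripper": 0},{"tx": 0,"ty": 0,"tz": -0.02,"rx": 0,"ry": 0,"rz": 0,"gripper": 0},{"tx": 0,"ty": 0,"tz": -0.015,"rx": 0,"ry": 0,"rz": 0,"gripper": 0},{"tx": 0,"ty": 0,"tz": 0,"rx": 0,"ry": 0,"rz": 0,"gripper": 0},{"tx": 0,"ty": 0,"tz": 0,"rx": 0,"ry": 0,"rz": 0,"gripper": 0},{"tx": 0,"ty": 0,"tz": 0,"rx": 0,"ry": 0,"rz": 0,"gripper": 0}])

```text
clock: 35.15
ee_pos: [447.4, -325.5, 220.2]
ee_rot: [-0.001, 0.838, 0.546, -0.0]
force: [-0.6, 1.1, 0.2]
opening: 85.2
```

Run:
```python
from h import *
w=eyes.get_image("wrist"); cv2.imwrite("pics/w13.png",w["pixels"]); s=eyes.get_image("scene"); crop(s,250,180,200,150,4,"pics/s13.png"); st()
```

```text
t 35.25 pos [ 447.4  -325.67  220.05] toolx 1.1557 blade 0.6321 tilt [-0.0015  0.0009] F [-0.93 -0.2   0.37] M [ 0.016 -0.025 -0.   ] op 85.5 q [ 0.19  0.59  0.6   1.83 -0.43  0.87  0.58]
```

View pics/w13.png

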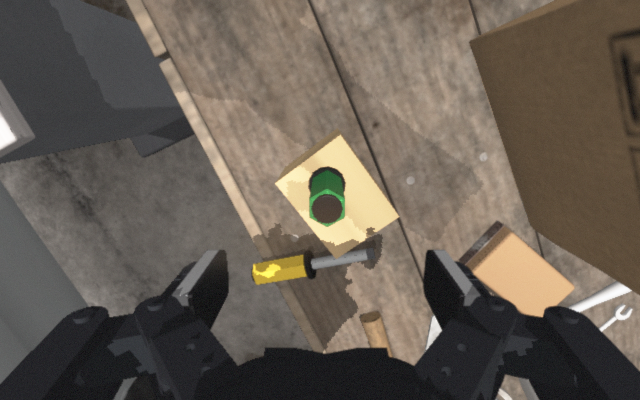

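View pics/s13.png

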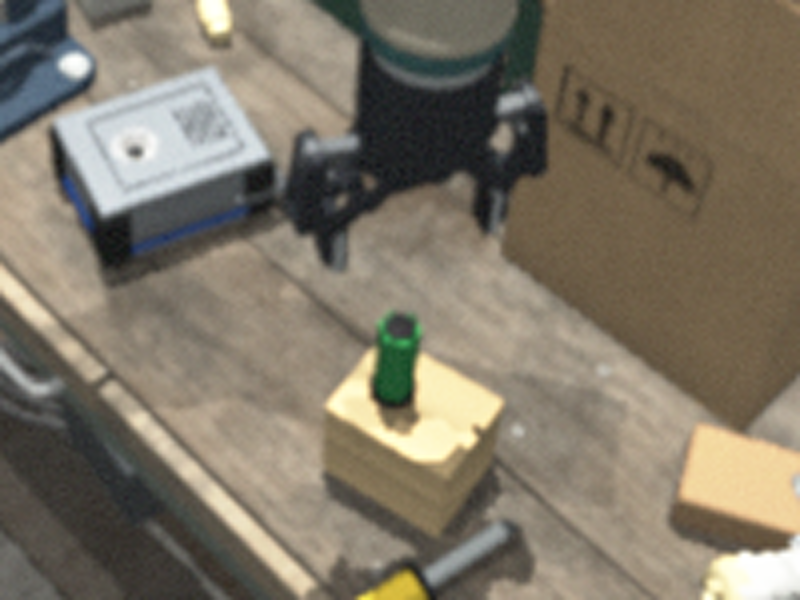

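```bash
python3 -c "
from h import *
print(manip.hand_in()); st()"
```

```text
the job is handed in; nothing more can be done
None
the job is handed in; nothing more can be done
```

The lock screw is turned past the catch and has sprung up locked. The green screwdriver is back upright in its hole, and I handed the job in at about 35 s.

- **Locking:** I pressed the screw in about 3.5–4.5 mm, with no more than about 9 N on the light, and turned it clockwise. The first picture put it at about 1.1 rad, which is past the catch but near the edge. I fed the blade back in, where the screw was at its upper height again, and turned it on. The last picture shows about 1.34 rad.
- **Screwdriver:** the last wrist and scene pictures show it standing upright in its hole. The guard touched the stand before I let go, and the gripper was open and clear above it at the end.
- **Not as found:** the yellow look-alike screwdriver was standing beside the stand at the start. It was already lying on the bench, with its handle at or over the front edge, when I first looked there. That was before I gripped anything, and the arm had not been near it. I left it alone, and it was still on the bench in the last picture.
- **Small disagreement:** at the first locking attempt the blade angle worked out from the arm differed from the slot angle seen in the picture by about 0.29 rad. Play in the slot accounts for only about 0.15 rad of that, so the 1.34 rad figure comes from the pictures.

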